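# Fit the homing hub that matches the keyed test shaft, book it in, clear the spares

### The job

From the loose drive hubs pick the one that is right for this test stand: the hub whose flag arm lies over the homing sensor when its keyway is lined up with the key of the shaft; set it on the shaft, fully home on the shoulder. Only then take the scanner, point it squarely at the middle of the label from about 80 mm away and hold it still there for a good second, and lay it back in its cradle. Stand all the other hubs upright in the grey tray (at any time), and leave everything else on the bench where it is.

Things in the scene. Friction and masses are not known exactly. Their poses are not given: they have to be found in the camera images.
- hub_a: steel hub, 0.25 kg: eight-sided boss 44 mm over flats (one flat faces the arm), 40 mm tall, 27 mm through bore; at its foot a flag arm 14 mm wide, 8 mm thick, reaching 55 mm from the axis. Keyway 11 mm wide, right through, 18.5 mm deep from the axis. Origin: bore axis, underside; z up, x along the arm. KEYWAY 270 deg counter-clockwise (from above) from the arm.
- hub_b: steel hub, 0.25 kg: eight-sided boss 44 mm over flats (one flat faces the arm), 40 mm tall, 27 mm through bore; at its foot a flag arm 14 mm wide, 8 mm thick, reaching 55 mm from the axis. Keyway 11 mm wide, right through, 18.5 mm deep from the axis. Origin: bore axis, underside; z up, x along the arm. KEYWAY 180 deg counter-clockwise (from above) from the arm.
- hub_c: steel hub, 0.25 kg: eight-sided boss 44 mm over flats (one flat faces the arm), 40 mm tall, 27 mm through bore; at its foot a flag arm 14 mm wide, 8 mm thick, reaching 55 mm from the axis. Keyway 11 mm wide, right through, 18.5 mm deep from the axis. Origin: bore axis, underside; z up, x along the arm. KEYWAY 90 deg counter-clockwise (from above) from the arm.
- hub_d: steel hub, 0.25 kg: eight-sided boss 44 mm over flats (one flat faces the arm), 40 mm tall, 27 mm through bore; at its foot a flag arm 14 mm wide, 8 mm thick, reaching 55 mm from the axis. Keyway 11 mm wide, right through, 18.5 mm deep from the axis. Origin: bore axis, underside; z up, x along the arm. KEYWAY 45 deg counter-clockwise (from above) from the arm. Absent in some runs.
- hub_e: steel hub, 0.25 kg: eight-sided boss 44 mm over flats (one flat faces the arm), 40 mm tall, 27 mm through bore; at its foot a flag arm 14 mm wide, 8 mm thick, reaching 55 mm from the axis. Keyway 11 mm wide, right through, 18.5 mm deep from the axis. Origin: bore axis, underside; z up, x along the arm. KEYWAY 135 deg counter-clockwise (from above) from the arm. Absent in some runs.
- hub_a_flag (a point): witness dot of hub_a's flag arm: on the arm's centre line, 45 mm from the bore axis, at the underside
- hub_b_flag (a point): witness dot of hub_b's flag arm: on the arm's centre line, 45 mm from the bore axis, at the underside
- hub_c_flag (a point): witness dot of hub_c's flag arm: on the arm's centre line, 45 mm from the bore axis, at the underside
- stand: fixed test stand: round base 150 mm across, 12 thick; shoulder 36 across up to z = 34 mm; aluminium shaft 24 across up to z = 84 (top 5 mm tapered). Brass key 7 mm wide, out to 17 mm from the axis, from the shoulder to z = 72 (4 mm wide lead-in to z = 78). Origin: shaft axis, underside; z up, x towards the key. A hub fully home has its underside 34 mm above the origin.
- sensor: homing sensor: upright steel barrel 12 mm across, 17 mm tall, black face on top, fixed on the stand's base 45 mm from the shaft axis in one of three seats: 90, 180 or 270 deg round from the key. Empty seats carry flat black plugs 3 mm tall. Origin: middle of its foot, on the base (z = 12 mm). The arm of a hub that is home passes 5 mm above it.
- tray: fixed grey open tray for spare hubs, 230 x 230 mm, walls 5 mm thick and 22 mm high, floor 5 mm thick. Origin: centre of its underside, z up. Room for four hubs, for example with bosses at x = -17 and +78, y = -48 and +48 mm of its frame and all arms to its -x.
- scanner: hand-held label scanner, 0.18 kg: grey bar 120 mm long (x), 34 wide (y), 32 tall, with a black nose at its +x end whose window looks 45 deg down and forward (+x and -z equally) when the bar is level. Origin: centre of the bar's underside, z up. Window centre at x = 70.6, z = 13.4 mm.
- scanner_window (a point): centre of the scanner's window
- scanner_aim (a point): the point 80 mm straight out from the scanner's window, on its line of sight
- scanner_eye: frame at the scanner's window; its z axis is the line of sight, outwards
- cradle: fixed black scanner cradle: plate 130 x 46 mm, 6 mm thick, with four stubs near its corners rising to 16 mm that leave a 40 mm wide place for the bar; sides open in the middle for fingers. Origin: centre of its underside, x along it. The scanner starts in it, origin over origin, 6 mm up, x along x.
- card_stand: fixed aluminium label holder, 90 mm wide (y) and about 65 mm high, with a sloping face 45 deg to the bench that looks up and towards the robot (to its -x). Origin at the centre of its underside.
- label: white label 62 x 80 mm with black bars on the sloping face of the holder, its centre about 37 mm above the bench. Origin at its centre, z straight out of the label, y level.
- wrench: loose spanner lying on the bench, a bystander to be left where it is
- screwdriver: loose screwdriver lying on the bench, a bystander to be left where it is
- collet: loose steel collet, 32 mm across, 34 mm tall, a bystander to be left where it is
- tool_holder: loose dark steel tool holder, 44 mm across, 50 mm tall, a bystander to be left where it is
- parallel: loose steel parallel bar, 100 x 16 x 30 mm, a bystander to be left where it is
Not all that is in view belongs to the job. What is shaped like the hub_a but yellow is not meant. What is shaped like the hub_c but blue is not meant.

How it is judged:
On the way, in this order (a step that is already met when the one before it is completed fails the run):
1. the matching hub is home on the keyed shaft, its arm over the sensor, and let go (((horizontal distance between hub_a and stand below 0.004 m and z of hub_a in the frame of stand between 0.03 and 0.038 m and angle between hub_a's own z axis and vertical below 0.1 rad and horizontal distance between hub_a_flag and sensor below 0.012 m and linear speed of hub_a below 0.02 m/s and contact force between the fingers and hub_a below 0.2 N) or (horizontal distance between hub_b and stand below 0.004 m and z of hub_b in the frame of stand between 0.03 and 0.038 m and angle between hub_b's own z axis and vertical below 0.1 rad and horizontal distance between hub_b_flag and sensor below 0.012 m and linear speed of hub_b below 0.02 m/s and contact force between the fingers and hub_b below 0.2 N) or (horizontal distance between hub_c and stand below 0.004 m and z of hub_c in the frame of stand between 0.03 and 0.038 m and angle between hub_c's own z axis and vertical below 0.1 rad and horizontal distance between hub_c_flag and sensor below 0.012 m and linear speed of hub_c below 0.02 m/s and contact force between the fingers and hub_c below 0.2 N))), for 0.3 s.
2. with that hub in place the scanner is held still, squarely aimed at the label from about 80 mm (z of scanner_window in the frame of label between 0.05 and 0.115 m and x of scanner_aim in the frame of label between -0.02 and 0.02 m and y of scanner_aim in the frame of label between -0.02 and 0.02 m and angle between the z axis of scanner_eye and the z axis of label, either way round below 0.3 rad and linear speed of scanner below 0.02 m/s and ((horizontal distance between hub_a and stand below 0.004 m and z of hub_a in the frame of stand between 0.03 and 0.038 m and angle between hub_a's own z axis and vertical below 0.1 rad and horizontal distance between hub_a_flag and sensor below 0.012 m and linear speed of hub_a below 0.02 m/s and contact force between the fingers and hub_a below 0.2 N) or (horizontal distance between hub_b and stand below 0.004 m and z of hub_b in the frame of stand between 0.03 and 0.038 m and angle between hub_b's own z axis and vertical below 0.1 rad and horizontal distance between hub_b_flag and sensor below 0.012 m and linear speed of hub_b below 0.02 m/s and contact force between the fingers and hub_b below 0.2 N) or (horizontal distance between hub_c and stand below 0.004 m and z of hub_c in the frame of stand between 0.03 and 0.038 m and angle between hub_c's own z axis and vertical below 0.1 rad and horizontal distance between hub_c_flag and sensor below 0.012 m and linear speed of hub_c below 0.02 m/s and contact force between the fingers and hub_c below 0.2 N))), for 1 s.
At the end, for the whole second after the job is handed in: Matching hub on the shaft: within 4 mm of its axis, underside 34+-4 mm above the stand's origin, flag dot within 12 mm of the sensor's axis; every other hub upright on the tray floor, within 100 mm of its centre along both axes; scanner in its cradle within 12 mm, 0.15 rad; all still (((horizontal distance between hub_a and stand below 0.004 m and z of hub_a in the frame of stand between 0.03 and 0.038 m and angle between hub_a's own z axis and vertical below 0.1 rad and horizontal distance between hub_a_flag and sensor below 0.012 m and linear speed of hub_a below 0.02 m/s and contact force between the fingers and hub_a below 0.2 N) or (horizontal distance between hub_b and stand below 0.004 m and z of hub_b in the frame of stand between 0.03 and 0.038 m and angle between hub_b's own z axis and vertical below 0.1 rad and horizontal distance between hub_b_flag and sensor below 0.012 m and linear speed of hub_b below 0.02 m/s and contact force between the fingers and hub_b below 0.2 N) or (horizontal distance between hub_c and stand below 0.004 m and z of hub_c in the frame of stand between 0.03 and 0.038 m and angle between hub_c's own z axis and vertical below 0.1 rad and horizontal distance between hub_c_flag and sensor below 0.012 m and linear speed of hub_c below 0.02 m/s and contact force between the fingers and hub_c below 0.2 N)) and ((horizontal distance between hub_a and stand below 0.004 m and z of hub_a in the frame of stand between 0.03 and 0.038 m and angle between hub_a's own z axis and vertical below 0.1 rad and horizontal distance between hub_a_flag and sensor below 0.012 m and linear speed of hub_a below 0.02 m/s and contact force between the fingers and hub_a below 0.2 N) or (x of hub_a in the frame of tray between -0.1 and 0.1 m and y of hub_a in the frame of tray between -0.1 and 0.1 m and z of hub_a in the frame of tray between 0.001 and 0.01 m and angle between hub_a's own z axis and vertical below 0.12 rad and linear speed of hub_a below 0.02 m/s)) and ((horizontal distance between hub_b and stand below 0.004 m and z of hub_b in the frame of stand between 0.03 and 0.038 m and angle between hub_b's own z axis and vertical below 0.1 rad and horizontal distance between hub_b_flag and sensor below 0.012 m and linear speed of hub_b below 0.02 m/s and contact force between the fingers and hub_b below 0.2 N) or (x of hub_b in the frame of tray between -0.1 and 0.1 m and y of hub_b in the frame of tray between -0.1 and 0.1 m and z of hub_b in the frame of tray between 0.001 and 0.01 m and angle between hub_b's own z axis and vertical below 0.12 rad and linear speed of hub_b below 0.02 m/s)) and ((horizontal distance between hub_c and stand below 0.004 m and z of hub_c in the frame of stand between 0.03 and 0.038 m and angle between hub_c's own z axis and vertical below 0.1 rad and horizontal distance between hub_c_flag and sensor below 0.012 m and linear speed of hub_c below 0.02 m/s and contact force between the fingers and hub_c below 0.2 N) or (x of hub_c in the frame of tray between -0.1 and 0.1 m and y of hub_c in the frame of tray between -0.1 and 0.1 m and z of hub_c in the frame of tray between 0.001 and 0.01 m and angle between hub_c's own z axis and vertical below 0.12 rad and linear speed of hub_c below 0.02 m/s)) and x of hub_d in the frame of tray between -0.1 and 0.1 m and y of hub_d in the frame of tray between -0.1 and 0.1 m and z of hub_d in the frame of tray between 0.001 and 0.01 m and angle between each of hub_d, hub_e's own z axis and vertical below 0.12 rad and linear speed of each of hub_d, hub_e, scanner below 0.02 m/s and x of hub_e in the frame of tray between -0.1 and 0.1 m and y of hub_e in the frame of tray between -0.1 and 0.1 m and z of hub_e in the frame of tray between 0.001 and 0.01 m and horizontal distance between scanner and cradle below 0.012 m and z of scanner in the frame of cradle between 0.002 and 0.01 m and angle between scanner's own z axis and vertical below 0.1 rad and angle between the x axis of scanner and the x axis of cradle, either way round below 0.15 rad); the robot touches nothing.
It fails at once if a bystander (tool, collet, holder or bar) is pushed more than 4 cm (distance of any of wrench, screwdriver, collet, tool_holder, parallel from where it was at the start of the episode above 0.04 m).
Of hub_d, hub_e only 1 to 2 are there at a start; the rules pass over those that are not, and their reading is None.
At some moment in a run one of hub_a, hub_b, hub_c, hub_d, hub_e may be knocked a few centimetres aside while the robot is not near it.
It also fails if it takes over 210 s, if anything falls off the work surface, if the arm or the gripper's body presses on something with over 40 N, if the wrist force passes 120 N, or if a joint passes its speed limit or range.

### The arm

A 7-joint arm with a two-finger parallel gripper is mounted at the origin on the work surface. World frame = base frame: x ahead of the robot, y to its left, z up, the work surface at z = 0. Lengths are in m, angles in rad, forces in N, time in s.
With the tool pointing down it reaches from about 0.35 to 0.9 m from the base axis. Payload 7.2 kg.
Tool frame: the origin (TCP) lies midway between the tips of the shut fingers; the grasp point (between the pads) lies 19 mm behind it (hold_point_z is the y of the grasp point in the tool frame, in m); y points along the fingers, x is the direction in which the jaws open and shut, and the axes are right-handed (so a half turn about y gives the same grasp; the last joint's range is limited). The gripper opens to 85 mm and grips with 20 to 120 N. Pads are 22 mm wide; open, the fingers measure 114 mm over their backs; the gripper's body (76 mm by 85 mm) begins 54 mm behind the grasp point. The pads swing forward as they close: fully open they stand 13 mm farther back than shut.
Start: joints at [1.04, 0.411, -0.013, 1.596, 0.006, 1.134, -0.082], TCP at [0.279, -0.559, 0.231] pointing down, gripper open.
Joint ranges: [-2.95, 2.95], [-0.29, 1.99], [-1.47, 1.44], [0.14, 2.54], [-1.03, 4.17], [0.13, 1.85], [-2.86, 2.86]. Speed limits (rad/s): [2.39, 2.39, 3.01, 3.01, 3.14, 3.14, 3.14].

### API

Orientations are given as a unit quaternion [x, y, z, w].
In Python, from bench import * gives the robot as it stands.
- The arm moves only by the tool play_rows, never from a script. Its arguments are lists of equal length, an entry for each row: "linear": the shift along the tool's x, y, z in cm, a list of three; "twist": the turn, a rotation vector about the tool's x, y, z in rad, a list of three. In form: {"linear": [[tx, ty, tz], ...], "twist": [[rx, ry, rz], ...]}. A call has 1 to 20 rows; each row shifts and turns the commanded pose from where the row before left it, along the tool's axes as they then stand; what a row does not reach is not made up. A row lasts 1/10 s, in which the tool goes at most 50 mm and 8.59 degrees, less where a joint would pass 70% of its speed; a pose out of reach is approached as far as the arm can. A call is refused whole if a number of a shift passes 5 or a number of a turn 0.15, either way. A call with a gripper value outside its range is refused whole. "hand" is the opening in per cent of the stroke, from 0 (shut) to 100 (fully open), set as the call begins (left out, the last holds). The fingers move at their own pace and stop on an object; the grip force is fixed at half the most. Time passes only in rows, so rows that do not move let the fingers close. It gives the time, the measured TCP pose, the force and the opening at its end, in the units of the state.
- sense(): the state, without advancing time (a new reading comes with each control period).
- snapshot(name): name is "side" or "top"; returns the picture (384x512x3 uint8, red, green, blue); there is no depth.
- calibration(name): a dict with "camera_matrix" (3x3 intrinsics, pixels), "pose" (4x4, takes a point from camera to world coordinates). Camera axes: x right, y up, looking along -z (the intrinsics and any distortion apply to the point x, -y, -z); pixel columns grow to the right and rows downward; lengths in m; the calibration is good to about 2 mm. A picture is of the moment at which its call begins. calibration takes no time and is no camera call.
- sign_off(): hands the job in, once; it reports no verdict.
The state is a dict: "t": time; "joint_positions": joint angles; "joint_vel": joint speeds; "tau": joint torques, N m; "ee_pos": TCP position; "tcp_rot": TCP orientation; "contact_force": force on the tool from outside, world axes, zero at the start; "moment": the same for the moment, N m; "gripper_width": finger opening in m.
Only numpy, scipy, OpenCV 4.12 (cv2) and the standard library are available. Lean on these libraries where they do the work, as an engineer would, in place of code of your own. Each camera call takes 0.05 s, during which the arm holds its last target.

## Working session

There is one attempt and no reset: what is moved stays moved. The work goes in short steps, Python scripts to look and compute and a tool call to move; the robot and the scene stay as the last step left them, time stands still between calls to the robot, and variables do not carry over. Pictures are saved under pics/ and viewed, and the job is handed in when it is done.

Besides the shell and the picture viewer there is one more tool, called after "Emit:" by a JSON object that holds its "api" and its "payload", one argument or row to a line. play_rows: Moves the arm, as the interface text tells. Its arguments: {"type":"object","properties":{"linear":{"type":"array","items":{"type":"array","items":{"type":"number"}}},"twist":{"type":"array","items":{"type":"array","items":{"type":"number"}}},"hand":{"type":"number"}},"required":["linear","twist"]}

```bash
ls; mkdir -p pics; python3 - <<'E'
from bench import *
import cv2,numpy as np
print(sense())
for n in("top","side"):
    c=calibration(n);print(n,np.round(c["camera_matrix"],1).tolist(),np.round(c["pose"],4).tolist(),[k for k in c])
    im=snapshot(n);cv2.imwrite(f"pics/{n}0.png",cv2.cvtColor(im,cv2.COLOR_RGB2BGR))
E
```

```text
pics
{'t': 0.0, 'joint_positions': array([ 1.03981912,  0.4119278 , -0.01269224,  1.59704498,  0.00560246,
        1.13432785, -0.08218196]), 'joint_vel': array([ 2.35804497e-03,  1.31063912e-03,  6.62354658e-04, -1.03160554e-03,
       -5.41682374e-04,  1.27542734e-05, -7.62995218e-04]), 'tau': array([ 9.74625095e-05, -6.00620413e+01,  6.82408512e-01, -2.99403977e+01,
        1.38259353e-02,  1.05275420e-02,  2.76392387e-05]), 'ee_pos': array([ 0.27874608, -0.5588309 ,  0.23043543]), 'tcp_rot': array([-0.60107231,  0.37252729, -0.37147661,  0.60161502]), 'contact_force': array([ 0.10804034, -0.55040539,  0.73214526]), 'moment': array([0.02468754, 0.00361505, 0.00995428]), 'gripper_width': 0.08507231151979855}
top [[359.2, 0.0, 253.9], [0.0, 359.2, 188.7], [0.0, 0.0, 1.0]] [[-0.0133, 0.9904, -0.1379, 0.3484], [-0.9998, -0.0153, -0.0135, -0.0561], [-0.0155, 0.1376, 0.9904, 1.1949], [0.0, 0.0, 0.0, 1.0]] ['camera_matrix', 'pose']
side [[391.2, 0.0, 261.3], [0.0, 391.2, 184.8], [0.0, 0.0, 1.0]] [[-0.9779, 0.1217, -0.1702, 0.364], [-0.2092, -0.5823, 0.7856, 0.7175], [-0.0035, 0.8038, 0.5948, 0.6114], [0.0, 0.0, 0.0, 1.0]] ['camera_matrix', 'pose']
```

```bash
python3 - <<'E'
import cv2
for n in("top","side"):
    im=cv2.imread(f"pics/{n}0.png");cv2.imwrite(f"pics/{n}0b.png",cv2.resize(im,(800,600),interpolation=cv2.INTER_CUBIC))
E
```

```text
(no output)
```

View pics/top0b.png

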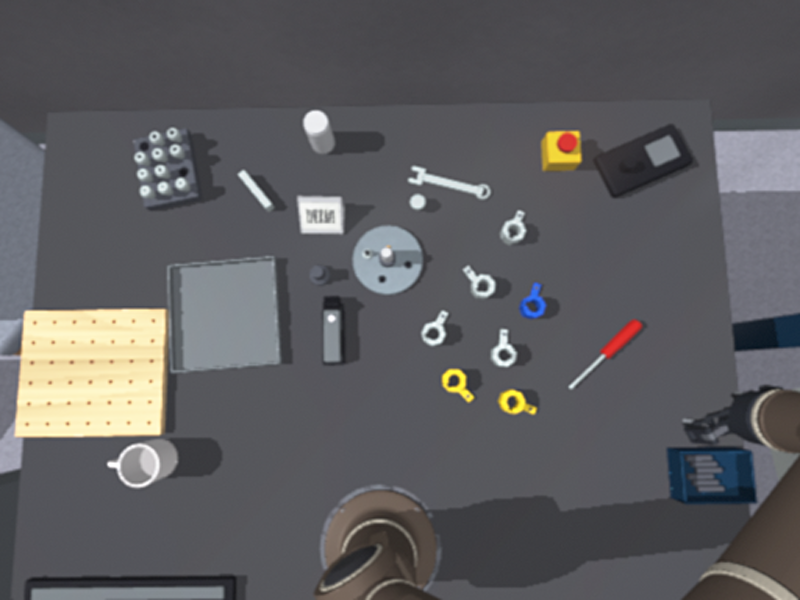

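View pics/side0b.png

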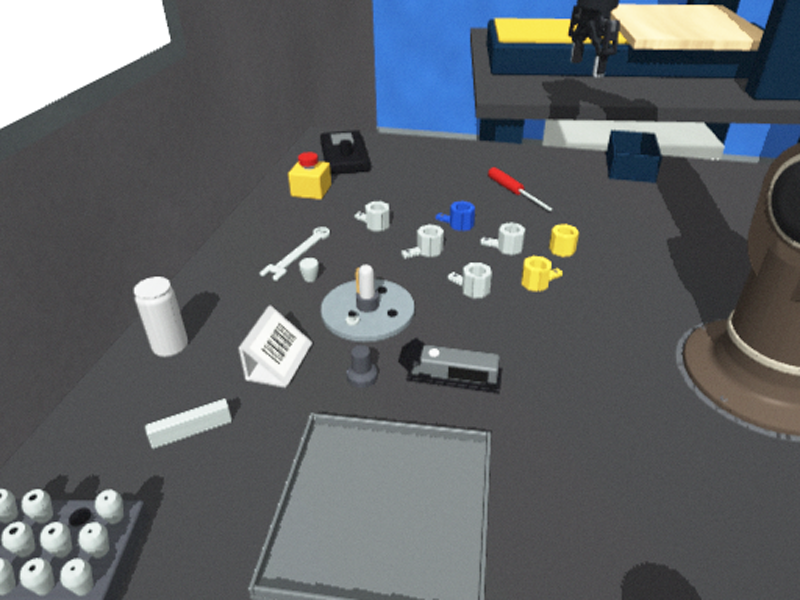

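Top view: four steel hubs (near 433,330; 504,350; 482,283; 514,228 in the enlarged picture), yellow and blue decoys, stand at (388,258), cradle at (333,330), tray at (225,315), label at (320,215). Now zooming in.

```bash
python3 - <<'E'
import cv2
im=cv2.imread("pics/top0.png")
cv2.imwrite("pics/z1.png",cv2.resize(im[128:240,255:360],None,fx=5.3,fy=5.3,interpolation=cv2.INTER_CUBIC)[:600,:800])
cv2.imwrite("pics/z2.png",cv2.resize(im[110:240,180:280],None,fx=4.6,fy=4.6,interpolation=cv2.INTER_CUBIC)[:600,:800])
s=cv2.imread("pics/side0.png")
cv2.imwrite("pics/z3.png",cv2.resize(s[120:260,150:360],None,fx=3.8,fy=3.8,interpolation=cv2.INTER_CUBIC)[:600,:800])
E
```

```text
(no output)
```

View pics/z1.png

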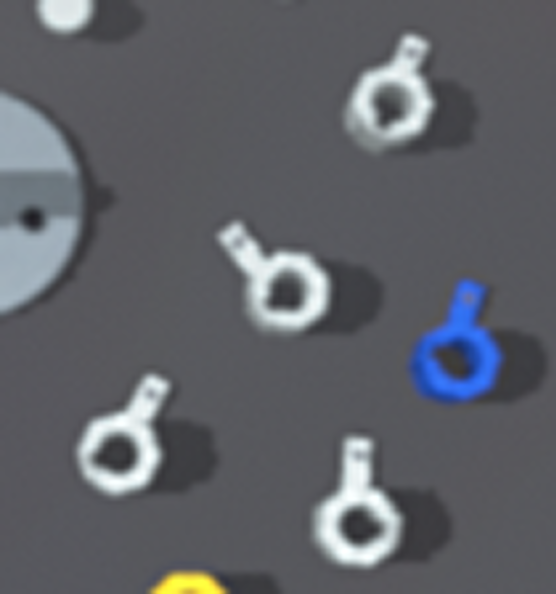

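View pics/z2.png

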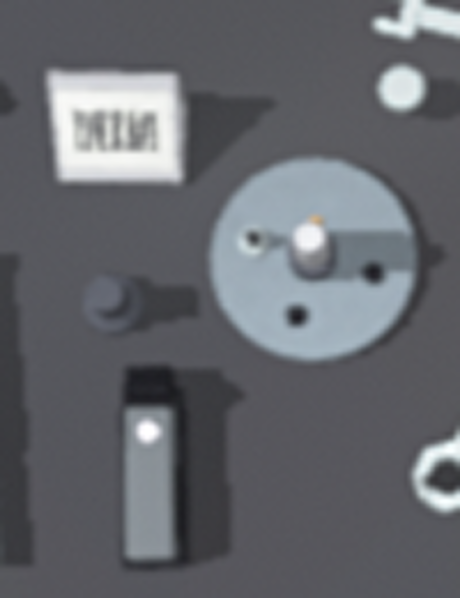

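View pics/z3.png

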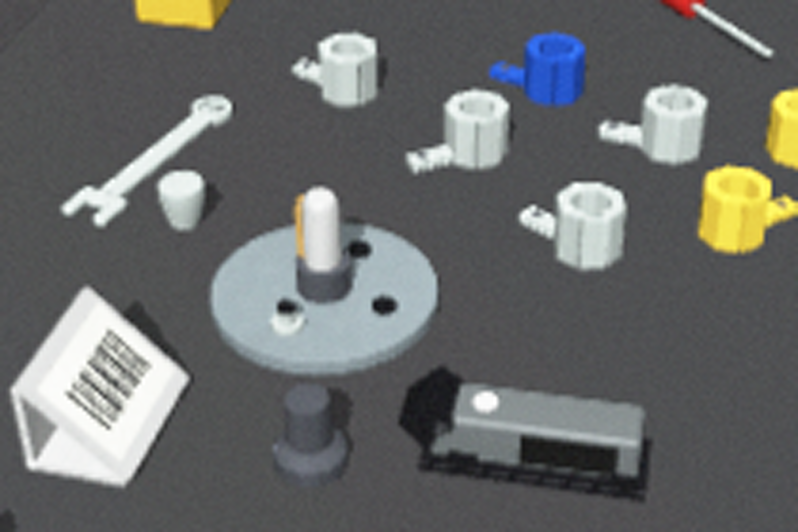

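Key points up (+x, slightly right), sensor on the left (+90°): so the keyway must be 270° from the arm, hub_a. Next step is to measure it properly.

```bash
cat > h.py <<'E'
from bench import *
import cv2,numpy as np
np.set_printoptions(precision=4,suppress=True)
def cam(n):
    c=calibration(n);return np.array(c["camera_matrix"]),np.array(c["pose"])
def avg(n,k=4):
    return np.mean([snapshot(n).astype(float) for _ in range(k)],0).astype(np.uint8)[:,:,::-1].copy()
def proj(n,P):
    K,T=cam(n);P=np.atleast_2d(P);q=(P-T[:3,3])@T[:3,:3];q=q*[1,-1,-1]
    u=q@K.T;return u[:,:2]/u[:,2:]
def ray(n,uv):
    K,T=cam(n);d=np.linalg.solve(K,[uv[0],uv[1],1.])*[1,-1,-1];return T[:3,3],T[:3,:3]@d
def plane(n,uv,z):
    o,d=ray(n,uv);return (o+d*(z-o[2])/d[2])
def tri(a,b):
    oa,da=ray("top",a);ob,db=ray("side",b)
    s=np.linalg.lstsq(np.c_[da,-db],ob-oa,rcond=None)[0]
    p,q=oa+s[0]*da,ob+s[1]*db;return (p+q)/2,np.linalg.norm(p-q)
def rect(n,img,cx,cy,z,half,ppm,yaw=0):
    # metric picture of plane z; up = x rotated by yaw, left = +y
    N=int(2*half*ppm);c,s=np.cos(yaw),np.sin(yaw)
    loc=np.array([[half,half],[half,-half],[-half,-half],[-half,half]]) # x,y
    W=[[cx+c*a-s*b,cy+s*a+c*b,z] for a,b in loc]
    src=proj(n,np.array(W)).astype(np.float32);dst=np.float32([[0,0],[N,0],[N,N],[0,N]])-.5
    return cv2.warpPerspective(img,cv2.getPerspectiveTransform(src,dst),(N,N),flags=cv2.INTER_CUBIC)
E
python3 - <<'E'
from h import *
t=avg("top");s=avg("side");cv2.imwrite("pics/topA.png",t);cv2.imwrite("pics/sideA.png",s)
hsv=cv2.cvtColor(t,cv2.COLOR_BGR2HSV)
m=((hsv[...,2]>150)&(hsv[...,1]<50)).astype(np.uint8)
n,l,st,c=cv2.connectedComponentsWithStats(m)
for i in range(1,n):
    if st[i,4]>25: print(i,st[i],c[i],plane("top",c[i],.03))
E
```

```text
1 [194  71  16  24 226] [201.4513  79.0487] [0.8927 0.1344 0.03  ]
2 [107  82   7   7  38] [109.9737  85.    ] [0.8776 0.4491 0.03  ]
3 [ 457   83   55   40 2040] [484.7475 102.4074] [ 0.7906 -0.8182  0.03  ]
4 [95 84  8  8 42] [98.5238 87.2143] [0.8704 0.4883 0.03  ]
6 [108  93   8   7  38] [111.6842  95.6842] [0.839  0.4416 0.03  ]
7 [97 95  8  7 40] [100.25   97.875] [0.8319 0.4806 0.03  ]
8 [86 97  7  8 42] [ 89.0714 100.2857] [0.8241 0.5186 0.03  ]
9 [ 99 106   7   7  42] [102.0714 108.6905] [0.7933 0.4726 0.03  ]
10 [261 106  53  21 322] [286.5311 116.7391] [ 0.7531 -0.1533  0.03  ]
11 [ 88 108   7   7  43] [ 90.8837 110.8837] [0.7862 0.5105 0.03  ]
12 [152 109  22  24 156] [162.4551 120.5   ] [0.7478 0.2654 0.03  ]
13 [112 114   8   7  42] [115.3333 117.    ] [0.763 0.426 0.03 ]
14 [101 116   7   8  41] [103.9268 119.4634] [0.7551 0.4645 0.03  ]
15 [ 89 119   8   7  44] [ 92.5    121.8182] [0.7475 0.5031 0.03  ]
16 [190 125  30  25 618] [204.8447 136.8576] [0.6883 0.1216 0.03  ]
17 [262 124  10  10  79] [266.7342 128.6203] [ 0.713 -0.086  0.03 ]
18 [321 135  16  20 159] [328.9
[... 527 characters left out ...]
03  ]
42 [208 208   8  23 139] [211.4029 219.7266] [0.4111 0.0988 0.03  ]
47 [314 211  17  24 189] [321.8148 223.9788] [ 0.3924 -0.2575  0.03  ]
58 [  0 227  13   3  28] [  6.     228.3929] [0.3924 0.7694 0.03  ]
59 [364 227  23  22  74] [374.7027 237.8784] [ 0.3458 -0.4244  0.03  ]
64 [482 250  13  37  93] [485.9247 268.0215] [ 0.2473 -0.7669  0.03  ]
67 [  0 268  14  34 335] [  6.2448 287.609 ] [0.2045 0.7531 0.03  ]
72 [ 69 284  44  28 450] [ 89.9044 296.7222] [0.1734 0.4833 0.03  ]
74 [219 334  18  19  37] [225.4324 341.7838] [0.0336 0.0541 0.03  ]
76 [460 365  50  19 279] [488.8172 373.9032] [-0.0664 -0.7438  0.03  ]
77 [210 367  18  10  27] [218.3333 372.1111] [-0.0547  0.0761  0.03  ]
```

```bash
python3 - <<'E'
from h import *
t=cv2.imread("pics/topA.png");s=cv2.imread("pics/sideA.png")
out=[]
for c in [(.425,-.115),(.38,-.255),(.525,-.22),(.64,-.288)]:
    out.append(np.vstack([rect("top",t,*c,.04,.065,2900/1000*1000,0),rect("side",s,*c,.04,.065,2900,0)]) if 0 else np.vstack([cv2.resize(rect(n,i,*c,.04,.065,1000,0),(198,198),interpolation=cv2.INTER_CUBIC) for n,i in(("top",t),("side",s))]))
cv2.imwrite("pics/r1.png",np.hstack(out))
E
```

```text
(no output)
```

View pics/r1.png

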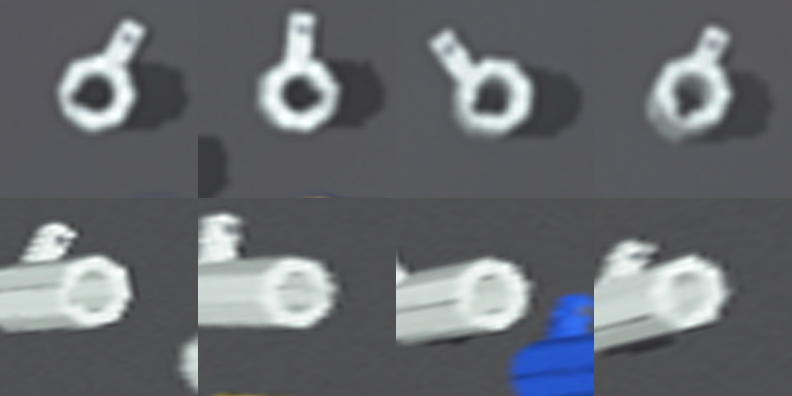

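```bash
cat >> h.py <<'E'
def hubs(t,cs,up=6,verbose=True):
    """hub pose from top picture: silhouette (arm removed) centroid cast to z=.02; arm direction from tip pixels at z=.004"""
    g=cv2.cvtColor(t,cv2.COLOR_BGR2GRAY);res=[]
    for c in cs:
        R=rect("top",g,c[0],c[1],.02,.09,2000)
        m=(R>135).astype(np.uint8)
        n,l,st,cc=cv2.connectedComponentsWithStats(m)
        d=[np.hypot(*(cc[i]-180)) if st[i,4]>1500 else 1e9 for i in range(n)];d[0]=1e9
        m=(l==int(np.argmin(d))).astype(np.uint8)
        cn,_=cv2.findContours(m,cv2.RETR_EXTERNAL,cv2.CHAIN_APPROX_NONE)
        f=cv2.drawContours(np.zeros_like(m),cn,-1,1,-1)
        k=cv2.getStructuringElement(cv2.MORPH_ELLIPSE,(61,61))
        b=cv2.morphologyEx(f,cv2.MORPH_OPEN,k)
        M=cv2.moments(b,True);u,v=M["m10"]/M["m00"],M["m01"]/M["m00"]
        toW=lambda u,v:np.array([c[0]+.09-(v+.5)/2000,c[1]+.09-(u+.5)/2000])
        ctr=toW(u,v)
        vv,uu=np.nonzero(f)
        r=np.hypot(uu-u,vv-v)
        far=r>66
        px=proj("top",np.r_[toW(uu[far].mean(),vv[far].mean()),.02])[0]
        tip=plane("top",px,.006)[:2]
        a=np.arctan2(*(tip-ctr)[::-1])
        res.append((ctr[0],ctr[1],a))
        if verbose: print("hub",ctr,"arm deg",round(np.degrees(a),1),"tip r",np.hypot(*(tip-ctr)).round(4),"area",b.sum()/4e6)
    return res
E
python3 - <<'E'
from h import *
t=cv2.imread("pics/topA.png")
H=hubs(t,[(.425,-.115),(.38,-.255),(.525,-.22),(.64,-.288)])
g=cv2.cvtColor(t,cv2.COLOR_BGR2GRAY)
out=[]
for x,y,a in H:
    R=rect("top",g,x,y,.04,.03,4000,a)  # up= arm
    P=cv2.warpPolar(R,(120,72),(119.5,119.5),120,cv2.WARP_POLAR_LINEAR) # angle clockwise in image from +u
    prof=P[:,58:70].mean(1)  # r 14.5..17.5mm
    # angle ccw from arm: image angle th (cw from right); arm up => th=270
    k=np.arange(0,360,15); idx=[int(((270-kk)%360)/5) for kk in k]
    print(dict(zip(k.tolist(),prof[idx].astype(int).tolist())))
    out.append(cv2.resize(R,(198,198)))
cv2.imwrite("pics/r2.png",np.hstack(out))
E
```

```text
hub [ 0.4309 -0.1145] arm deg -29.4 tip r 0.0442 area 0.00199075
hub [ 0.3842 -0.2592] arm deg -5.3 tip r 0.0441 area 0.00203925
hub [ 0.5299 -0.2212] arm deg 39.8 tip r 0.044 area 0.00206675
hub [ 0.6491 -0.2908] arm deg -24.8 tip r 0.0443 area 0.0020545
{0: 234, 15: 244, 30: 252, 45: 240, 60: 233, 75: 231, 90: 226, 105: 215, 120: 167, 135: 97, 150: 98, 165: 154, 180: 189, 195: 190, 210: 192, 225: 204, 240: 217, 255: 221, 270: 231, 285: 244, 300: 241, 315: 235, 330: 245, 345: 238}
{0: 236, 15: 245, 30: 246, 45: 232, 60: 224, 75: 210, 90: 192, 105: 186, 120: 194, 135: 203, 150: 211, 165: 212, 180: 217, 195: 233, 210: 235, 225: 232, 240: 203, 255: 193, 270: 195, 285: 220, 300: 234, 315: 240, 330: 250, 345: 250}
{0: 232, 15: 235, 30: 224, 45: 208, 60: 202, 75: 139, 90: 73, 105: 99, 120: 146, 135: 159, 150: 164, 165: 188, 180: 221, 195: 240, 210: 234, 225: 237, 240: 248, 255: 240, 270: 228, 285: 236, 300: 235, 315: 231, 330: 238, 345: 239}
{0: 225, 15: 232, 30: 229, 45: 221, 60: 221, 75: 225, 90: 218, 105: 198, 120: 171, 135: 139, 150: 124, 165: 84, 180: 59, 195: 97, 210: 139, 225: 184, 240: 213, 255: 220, 270: 235, 285: 228, 300: 207, 315: 208, 330: 217, 345: 213}
```

View pics/r2.png

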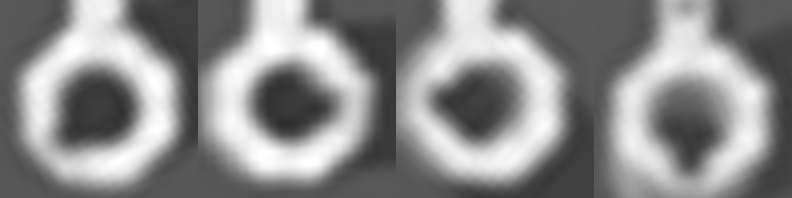

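Keyways read: (0.431,-0.115) → 135° = hub_e; (0.384,-0.259) → 270° = hub_a; (0.530,-0.221) → 90° = hub_c; (0.649,-0.291) → 180° = hub_b. Now stand, tray, cradle and label.

```bash
python3 - <<'E'
from h import *
t=cv2.imread("pics/topA.png")
R=rect("top",t,.61,-.03,.015,.1,3000);cv2.imwrite("pics/st.png",R)
S=rect("side",cv2.imread("pics/sideA.png"),.61,-.03,.015,.1,3000);cv2.imwrite("pics/sts.png",S)
g=cv2.cvtColor(R,cv2.COLOR_BGR2GRAY)
toW=lambda u,v:np.array([.61+.1-(v+.5)/3000,-.03+.1-(u+.5)/3000])
n,l,st,c=cv2.connectedComponentsWithStats((g<62).astype(np.uint8))
for i in range(1,n):
    if 300<st[i,4]<8000:print("dark",st[i],c[i],toW(*c[i]))
hs=cv2.cvtColor(R,cv2.COLOR_BGR2HSV)
m=((hs[...,2]>110)&(hs[...,0]>90)&(hs[...,0]<125)).astype(np.uint8)
cn,_=cv2.findContours(m,cv2.RETR_EXTERNAL,cv2.CHAIN_APPROX_NONE)
k=max(cn,key=cv2.contourArea);print("base",cv2.fitEllipse(cv2.convexHull(k)));e=cv2.fitEllipse(cv2.convexHull(k));print(toW(*e[0]))
E
```

```text
dark [ 453  305   93  208 2719] [507.5951 394.4229] [ 0.5784 -0.0994]
dark [383 375  34  33 850] [400.4224 390.4659] [ 0.5797 -0.0636]
dark [  0 431  12  46 407] [  4.3366 456.5799] [0.5576 0.0684]
dark [221 472  27  28 623] [233.5811 485.0305] [ 0.5482 -0.008 ]
base ((267.074951171875, 356.5731201171875), (457.24755859375, 460.22418212890625), 173.81509399414062)
[ 0.591  -0.0192]
```

View pics/st.png

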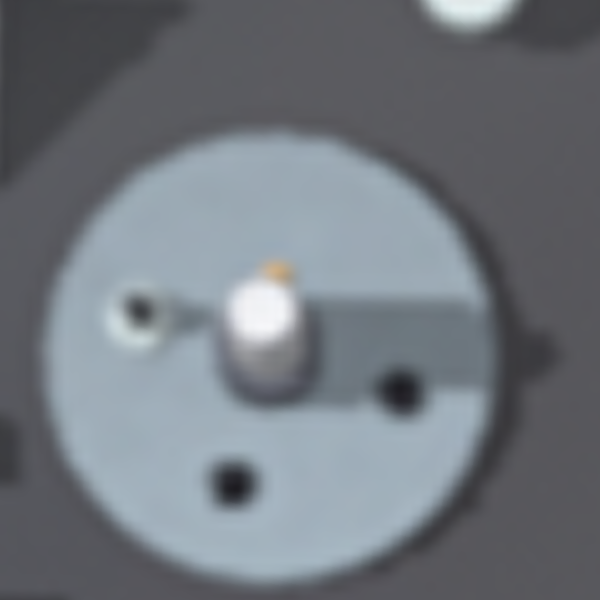

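View pics/sts.png

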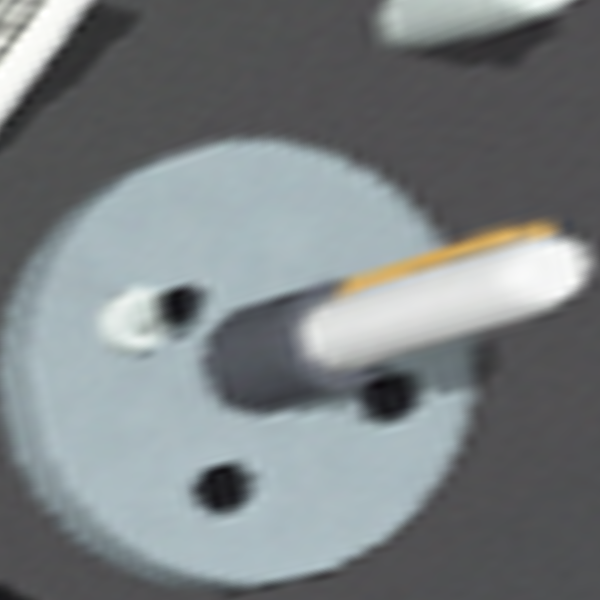

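```bash
python3 - <<'E'
from h import *
t=cv2.imread("pics/topA.png");s=cv2.imread("pics/sideA.png")
a=rect("top",t,.49,.28,.005,.15,1300);b=rect("side",s,.49,.28,.005,.15,1300)
c=rect("top",t,.5,.1,.038,.15,1300);d=rect("top",t,.69,.115,.037,.08,2400)
cv2.imwrite("pics/tr.png",np.vstack([np.hstack([a,b]),])[:600,:800])
cv2.imwrite("pics/cr.png",np.hstack([c,d])[:600,:800])
print(sense()["ee_pos"]);
from scipy.spatial.transform import Rotation as R
print(R.from_quat(sense()["tcp_rot"]).as_matrix())
E
```

```text
Traceback (most recent call last):
ValueError: all the input array dimensions except for the concatenation axis must match exactly, but along dimension 0, the array at index 0 has size 390 and the array at index 1 has size 384
```

View pics/tr.png

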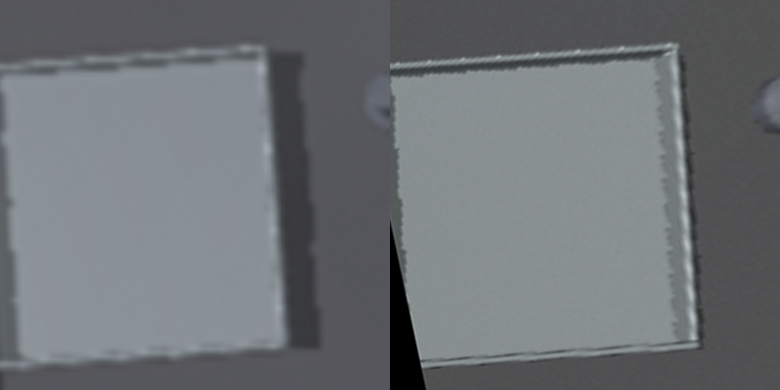

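```bash
python3 - <<'E'
from h import *
from scipy.spatial.transform import Rotation as R
t=cv2.imread("pics/topA.png");s=cv2.imread("pics/sideA.png")
c=[plane("top",np.array(p)*.64,.022)[:2] for p in [(168,265),(274,257),(281,363),(172,371)]]
c=np.array(c);print("tray",c.mean(0),c);
print("tray x dir deg",np.degrees(np.arctan2(*(c[1]+c[0]-c[2]-c[3])[::-1])))
c_=rect("top",t,.5,.1,.038,.1,2000);d=rect("top",t,.69,.115,.037,.1,2000)
cv2.imwrite("pics/cr.png",np.hstack([c_,d])[:600,:800])
print(sense()["ee_pos"]);print(R.from_quat(sense()["tcp_rot"]).as_matrix())
E
```

```text
tray [0.4779 0.3255] [[0.5836 0.4483]
 [0.5973 0.221 ]
 [0.3721 0.2026]
 [0.3586 0.4302]]
tray x dir deg 4.6364313832162205
[ 0.279  -0.5592  0.2313]
[[ 0.4465 -0.      0.8948]
 [-0.8948  0.      0.4465]
 [-0.     -1.     -0.    ]]
```

View pics/cr.png

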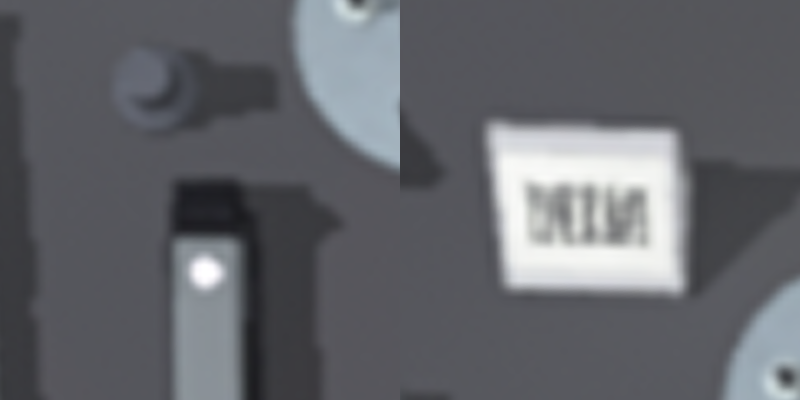

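```bash
cat >> h.py <<'E'
from scipy.spatial.transform import Rotation as Rn
def state():
    s=sense();M=Rn.from_quat(s["tcp_rot"]).as_matrix();yaw=np.degrees(np.arctan2(M[1,0],M[0,0]))
    return s,M,yaw
def go(x,y,z,yawd,mod=180):
    s,M,yaw=state()
    d=(yawd-yaw+mod/2)%mod-mod/2
    w=np.radians(yaw+d);p=s["ee_pos"];dx,dy=x-p[0],y-p[1];c,sn=np.cos(w),np.sin(w)
    print("t",round(s["t"],1),"pos",p,"yaw",round(yaw,1),"tiltcheck",M[2,1].round(5),"j",s["joint_positions"].round(2),"F",s["contact_force"].round(1),"w",s["gripper_width"].round(4))
    print("-> twist y total %.4f rad ; then shift x %.2f cm, z %.2f cm ; y(down) %.2f cm; len %.1f"%(-np.radians(d),100*(c*dx+sn*dy),100*(-sn*dx+c*dy),100*(p[2]-z),100*np.hypot(dx,dy)))
E
python3 - <<'E'
from h import *
go(.4309,-.1145,.15,60.6)
E
```

```text
Traceback (most recent call last):
  File "h.py", line 59, in go
    print("t",round(s["t"],1),"pos",p,"yaw",round(yaw,1),"tiltcheck",M[2,1].round(5),"j",s["joint_positions"].round(2),"F",s["contact_force"].round(1),"w",s["gripper_width"].round(4))
                                                                                                                                                           ^^^^^^^^^^^^^^^^^^^^^^^^
AttributeError: 'float' object has no attribute 'round'
```

```bash
sed -i 's/s\["gripper_width"\].round(4)/round(s["gripper_width"],4)/' h.py; python3 - <<'E'
from h import *
go(.4309,-.1145,.15,60.6)
E
```

```text
t 0.5 pos [ 0.279  -0.5592  0.2313] yaw -63.5 tiltcheck -1.0 j [ 1.04  0.41 -0.01  1.6   0.01  1.13 -0.08] F [-0.5 -0.5  0.6] w 0.0858
-> twist y total 0.9759 rad ; then shift x -46.20 cm, z -8.60 cm ; y(down) 8.13 cm; len 47.0
```

Emit:
{"api": "play_rows", "payload": {
  "linear": [
    [0, 0, 0],
    [0, 0, 0],
    [0, 0, 0],
    [0, 0, 0],
    [0, 0, 0],
    [0, 0, 0],
    [0, 0, 0],
    [0, 0, 0],
    [-3.85, 0.6, -0.72],
    [-3.85, 0.6, -0.72],
    [-3.85, 0.6, -0.72],
    [-3.85, 0.6, -0.72],
    [-3.85, 0.6, -0.72],
    [-3.85, 0.6, -0.72],
    [-3.85, 0.6, -0.72],
    [-3.85, 0.6, -0.72],
    [-3.85, 0.6, -0.72],
    [-3.85, 0.6, -0.72],
    [-3.85, 0.6, -0.72],
    [-3.85, 0.6, -0.72]
  ],
  "twist": [
    [0, 0.122, 0],
    [0, 0.122, 0],
    [0, 0.122, 0],
    [0, 0.122, 0],
    [0, 0.122, 0],
    [0, 0.122, 0],
    [0, 0.122, 0],
    [0, 0.122, 0],
    [0, 0, 0],
    [0, 0, 0],
    [0, 0, 0],
    [0, 0, 0],
    [0, 0, 0],
    [0, 0, 0],
    [0, 0, 0],
    [0, 0, 0],
    [0, 0, 0],
    [0, 0, 0],
    [0, 0, 0],
    [0, 0, 0]
  ],
  "hand": 80
}}

```text
t: 2.5
ee_pos: [0.4311, -0.1129, 0.1594]
tcp_rot: [0.356, -0.61, 0.611, -0.357]
contact_force: [0.4, -0.2, 0.0]
gripper_width: 0.0686
```

```bash
python3 - <<'E'
from h import *
go(.4309,-.1145,.012,60.6)
E
```

```text
t 2.5 pos [ 0.4311 -0.1129  0.1594] yaw -119.4 tiltcheck -1.0 j [ 0.23  0.2  -0.09  2.09  0.02  0.85 -1.96] F [ 0.4 -0.2  0. ] w 0.0686
-> twist y total -0.0003 rad ; then shift x 0.15 cm, z 0.06 cm ; y(down) 14.74 cm; len 0.2
```

Emit:
{"api": "play_rows", "payload": {
  "linear": [
    [0.15, 2.5, 0.06],
    [0, 2.5, 0],
    [0, 2.5, 0],
    [0, 2.5, 0],
    [0, 2.5, 0],
    [0, 1.2, 0],
    [0, 1, 0],
    [0, 0, 0],
    [0, 0, 0]
  ],
  "twist": [
    [0, 0, 0],
    [0, 0, 0],
    [0, 0, 0],
    [0, 0, 0],
    [0, 0, 0],
    [0, 0, 0],
    [0, 0, 0],
    [0, 0, 0],
    [0, 0, 0]
  ]
}}

```text
t: 3.4
ee_pos: [0.4308, -0.1161, 0.0128]
tcp_rot: [0.357, -0.61, 0.611, -0.357]
contact_force: [-0.4, 0.4, -0.7]
gripper_width: 0.0686
```

Emit:
{"api": "play_rows", "payload": {
  "linear": [
    [0, 0, 0],
    [0, 0, 0],
    [0, 0, 0],
    [0, 0, 0],
    [0, 0, 0],
    [0, 0, 0],
    [0, 0, 0],
    [0, 0, 0]
  ],
  "twist": [
    [0, 0, 0],
    [0, 0, 0],
    [0, 0, 0],
    [0, 0, 0],
    [0, 0, 0],
    [0, 0, 0],
    [0, 0, 0],
    [0, 0, 0]
  ],
  "hand": 0
}}

```text
t: 4.2
ee_pos: [0.431, -0.1161, 0.0134]
tcp_rot: [0.356, -0.61, 0.611, -0.357]
contact_force: [-1.8, -0.3, 7.3]
gripper_width: 0.0431
```

```bash
python3 - <<'E'
from h import *
go(.4309,-.1145,.012,60.6)
cv2.imwrite("pics/g1.png",cv2.resize(avg("side",1)[120:312,200:440],None,fx=3,fy=3))
E
```

```text
t 4.2 pos [ 0.431  -0.1161  0.0134] yaw -119.4 tiltcheck -1.0 j [ 0.21  0.45 -0.07  2.2   0.07  0.49 -1.99] F [-1.8 -0.3  7.3] w 0.0431
-> twist y total 0.0000 rad ; then shift x -0.13 cm, z -0.09 cm ; y(down) 0.14 cm; len 0.2
```

View pics/g1.png

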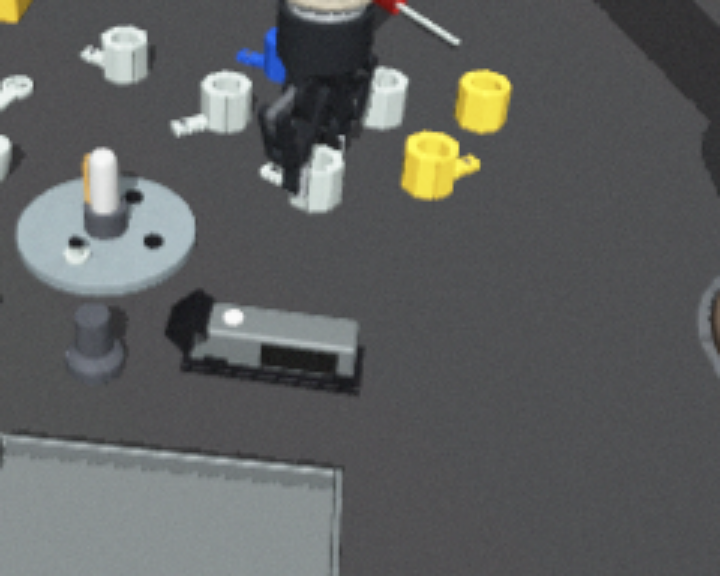

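Emit:
{"api": "play_rows", "payload": {
  "linear": [
    [0, -1, 0],
    [0, -3, 0],
    [0, -3, 0],
    [0, -3, 0],
    [0, -3, 0],
    [0, -3, 0]
  ],
  "twist": [
    [0, 0, 0],
    [0, 0, 0],
    [0, 0, 0],
    [0, 0, 0],
    [0, 0, 0],
    [0, 0, 0]
  ]
}}

```text
t: 4.85
ee_pos: [0.4298, -0.1159, 0.1743]
tcp_rot: [0.357, -0.61, 0.611, -0.357]
contact_force: [0.9, 0.3, -2.7]
gripper_width: 0.043
```

```bash
python3 - <<'E'
from h import *
go(.491,.3747,.17,94.6)
E
```

```text
t 4.8 pos [ 0.4298 -0.1159  0.1743] yaw -119.4 tiltcheck -1.0 j [ 0.24  0.18 -0.09  2.08  0.02  0.89 -1.95] F [ 0.9  0.3 -2.7] w 0.043
-> twist y total -0.5935 rad ; then shift x -48.41 cm, z 10.04 cm ; y(down) 0.43 cm; len 49.4
```

Emit:
{"api": "play_rows", "payload": {
  "linear": [
    [0, 0, 0],
    [0, 0, 0],
    [0, 0, 0],
    [0, 0, 0],
    [0, 0, 0],
    [0, 0, 0],
    [-2, 0, 0.42],
    [-3.87, 0, 0.8],
    [-3.87, 0, 0.8],
    [-3.87, 0, 0.8],
    [-3.87, 0, 0.8],
    [-3.87, 0, 0.8],
    [-3.87, 0, 0.8],
    [-3.87, 0, 0.8],
    [-3.87, 0, 0.8],
    [-3.87, 0, 0.8],
    [-3.87, 0, 0.8],
    [-3.87, 0, 0.8],
    [-3.87, 0, 0.8],
    [0, 0, 0]
  ],
  "twist": [
    [0, -0.099, 0],
    [0, -0.099, 0],
    [0, -0.099, 0],
    [0, -0.099, 0],
    [0, -0.099, 0],
    [0, -0.099, 0],
    [0, 0, 0],
    [0, 0, 0],
    [0, 0, 0],
    [0, 0, 0],
    [0, 0, 0],
    [0, 0, 0],
    [0, 0, 0],
    [0, 0, 0],
    [0, 0, 0],
    [0, 0, 0],
    [0, 0, 0],
    [0, 0, 0],
    [0, 0, 0],
    [0, 0, 0]
  ]
}}

```text
t: 6.85
ee_pos: [0.4892, 0.3812, 0.1728]
tcp_rot: [-0.52, 0.479, -0.477, 0.522]
contact_force: [-0.6, -0.4, -2.2]
gripper_width: 0.0428
```

```bash
python3 - <<'E'
from h import *
go(.491,.3747,.019,94.6)
t=avg("top",3);cv2.imwrite("pics/topB.png",t)
cv2.imwrite("pics/b.png",cv2.resize(t[100:292,80:336],None,fx=3,fy=3))
E
```

```text
t 6.8 pos [0.4892 0.3812 0.1728] yaw -85.0 tiltcheck -0.99999 j [-0.47  0.48 -0.38  1.66  0.2   1.04 -2.39] F [-0.6 -0.4 -2.2] w 0.0428
-> twist y total 0.0068 rad ; then shift x 0.66 cm, z 0.13 cm ; y(down) 15.38 cm; len 0.7
```

View pics/b.png

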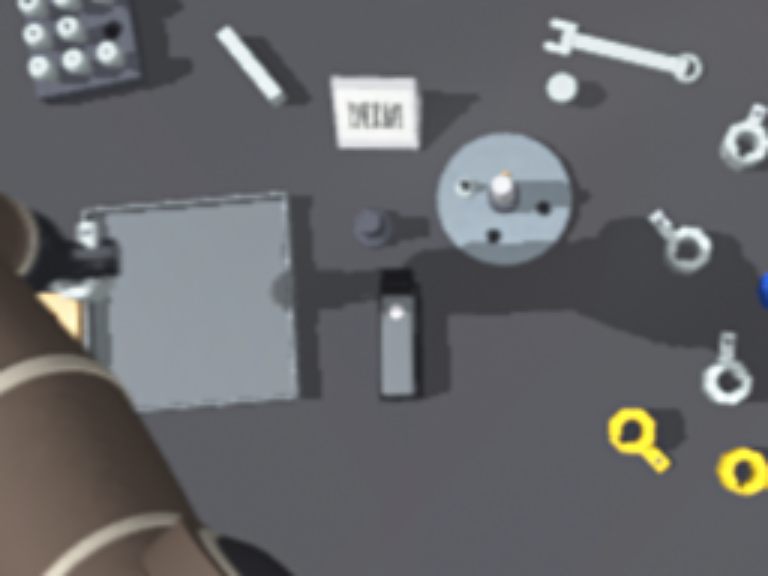

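Emit:
{"api": "play_rows", "payload": {
  "linear": [
    [0.6, 2, 0.13],
    [0, 3, 0],
    [0, 3, 0],
    [0, 3, 0],
    [0, 2, 0],
    [0, 1, 0],
    [0, 0.5, 0],
    [0, 0.3, 0],
    [0, 0, 0],
    [0, 0, 0]
  ],
  "twist": [
    [0, 0, 0],
    [0, 0, 0],
    [0, 0, 0],
    [0, 0, 0],
    [0, 0, 0],
    [0, 0, 0],
    [0, 0, 0],
    [0, 0, 0],
    [0, 0, 0],
    [0, 0, 0]
  ]
}}

```text
t: 8.0
ee_pos: [0.4935, 0.3694, 0.0253]
tcp_rot: [-0.519, 0.479, -0.48, 0.52]
contact_force: [0.8, -0.1, -2.8]
gripper_width: 0.0428
```

Emit:
{"api": "play_rows", "payload": {
  "linear": [
    [0, 0.3, 0],
    [0, 0.3, 0],
    [0, 0, 0],
    [0, 0, 0]
  ],
  "twist": [
    [0, 0, 0],
    [0, 0, 0],
    [0, 0, 0],
    [0, 0, 0]
  ]
}}

```text
t: 8.4
ee_pos: [0.4932, 0.3693, 0.0185]
tcp_rot: [-0.52, 0.479, -0.479, 0.52]
contact_force: [-0.1, 1.5, -0.7]
gripper_width: 0.0426
```

Emit:
{"api": "play_rows", "payload": {
  "linear": [
    [0, 0, 0],
    [0, 0, 0],
    [0, 0, 0],
    [0, 0, 0],
    [0, 0, 0],
    [0, -1, 0],
    [0, -3, 0],
    [0, -3, 0],
    [0, -3, 0],
    [0, -3, 0],
    [0, -3, 0]
  ],
  "twist": [
    [0, 0, 0],
    [0, 0, 0],
    [0, 0, 0],
    [0, 0, 0],
    [0, 0, 0],
    [0, 0, 0],
    [0, 0, 0],
    [0, 0, 0],
    [0, 0, 0],
    [0, 0, 0],
    [0, 0, 0]
  ],
  "hand": 75
}}

```text
t: 9.5
ee_pos: [0.4928, 0.3691, 0.1804]
tcp_rot: [-0.52, 0.479, -0.479, 0.52]
contact_force: [0.4, 0.3, -0.6]
gripper_width: 0.0638
```

```bash
python3 - <<'E'
from h import *
t=avg("top",3);s=avg("side",3);cv2.imwrite("pics/topC.png",t);cv2.imwrite("pics/sideC.png",s)
cv2.imwrite("pics/c.png",cv2.resize(s,(768,576)))
H=hubs(t,[(.3842,-.2592),(.53,-.221),(.649,-.291)])
go(.3842,-.2592,.16,84.7)
E
```

```text
hub [ 0.3836 -0.2588] arm deg -5.4 tip r 0.0432 area 0.002062
hub [ 0.5307 -0.2229] arm deg 42.5 tip r 0.0373 area 0.0017445
hub [ 0.6483 -0.29  ] arm deg -25.4 tip r 0.045 area 0.002205
t 9.8 pos [0.4925 0.3686 0.1777] yaw -85.4 tiltcheck -1.0 j [-0.45  0.47 -0.37  1.66  0.19  1.04 -2.38] F [-0.1  0.1 -0.4] w 0.0641
-> twist y total 0.1733 rad ; then shift x 63.51 cm, z -4.98 cm ; y(down) 1.77 cm; len 63.7
```

View pics/c.png

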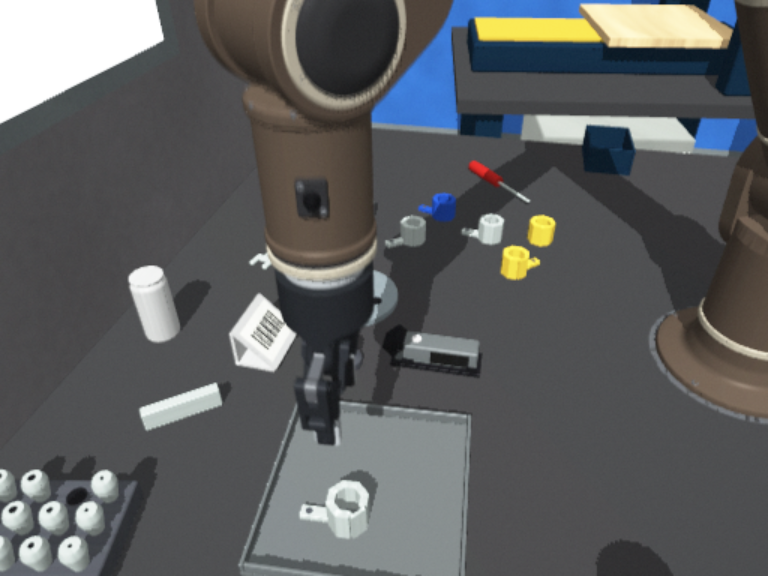

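Emit:
{"api": "play_rows", "payload": {
  "linear": [
    [2, 0, -0.15],
    [3.6, 0, -0.29],
    [3.6, 0, -0.29],
    [3.6, 0, -0.29],
    [3.6, 0, -0.29],
    [3.6, 0, -0.29],
    [3.6, 0, -0.29],
    [3.6, 0, -0.29],
    [3.6, 0, -0.29],
    [3.6, 0, -0.29],
    [3.6, 0, -0.29],
    [3.6, 0, -0.29],
    [3.6, 0, -0.29],
    [3.6, 0, -0.29],
    [3.6, 0, -0.29],
    [3.6, 0, -0.29],
    [3.6, 0, -0.29],
    [3.6, 0, -0.29],
    [0, 0, 0],
    [0, 0, 0]
  ],
  "twist": [
    [0, 0.0865, 0],
    [0, 0.0865, 0],
    [0, 0, 0],
    [0, 0, 0],
    [0, 0, 0],
    [0, 0, 0],
    [0, 0, 0],
    [0, 0, 0],
    [0, 0, 0],
    [0, 0, 0],
    [0, 0, 0],
    [0, 0, 0],
    [0, 0, 0],
    [0, 0, 0],
    [0, 0, 0],
    [0, 0, 0],
    [0, 0, 0],
    [0, 0, 0],
    [0, 0, 0],
    [0, 0, 0]
  ]
}}

```text
t: 11.8
ee_pos: [0.3899, -0.2563, 0.1773]
tcp_rot: [-0.476, 0.524, -0.522, 0.476]
contact_force: [0.6, 0.3, -0.7]
gripper_width: 0.0638
```

```bash
python3 - <<'E'
from h import *
go(.3842,-.2592,.0125,84.7)
E
```

```text
t 11.8 pos [ 0.3899 -0.2563  0.1773] yaw -95.4 tiltcheck -1.0 j [ 0.49  0.2  -0.01  2.03  0.    0.91 -1.19] F [ 0.6  0.3 -0.7] w 0.0638
-> twist y total -0.0017 rad ; then shift x 0.34 cm, z -0.54 cm ; y(down) 16.48 cm; len 0.6
```

Emit:
{"api": "play_rows", "payload": {
  "linear": [
    [0.34, 2, -0.54],
    [0, 3, 0],
    [0, 3, 0],
    [0, 3, 0],
    [0, 3, 0],
    [0, 1.5, 0],
    [0, 0.8, 0],
    [0, 0.2, 0],
    [0, 0, 0],
    [0, 0, 0]
  ],
  "twist": [
    [0, 0, 0],
    [0, 0, 0],
    [0, 0, 0],
    [0, 0, 0],
    [0, 0, 0],
    [0, 0, 0],
    [0, 0, 0],
    [0, 0, 0],
    [0, 0, 0],
    [0, 0, 0]
  ]
}}

```text
t: 12.8
ee_pos: [0.3857, -0.2592, 0.0141]
tcp_rot: [0.476, -0.522, 0.523, -0.477]
contact_force: [-0.1, -1.3, 0.4]
gripper_width: 0.064
```

Emit:
{"api": "play_rows", "payload": {
  "linear": [
    [0, 0, 0],
    [0, 0, 0],
    [0, 0, 0],
    [0, 0, 0],
    [0, 0, 0],
    [0, 0, 0],
    [0, 0, 0]
  ],
  "twist": [
    [0, 0, 0],
    [0, 0, 0],
    [0, 0, 0],
    [0, 0, 0],
    [0, 0, 0],
    [0, 0, 0],
    [0, 0, 0]
  ],
  "hand": 0
}}

```text
t: 13.5
ee_pos: [0.3856, -0.2593, 0.0144]
tcp_rot: [0.476, -0.522, 0.523, -0.477]
contact_force: [-1.8, 1.1, 8.7]
gripper_width: 0.0429
```

Emit:
{"api": "play_rows", "payload": {
  "linear": [
    [0, -1, 0],
    [0, -3, 0],
    [0, -3, 0],
    [0, -2, 0],
    [0, 0, 0]
  ],
  "twist": [
    [0, 0, 0],
    [0, 0, 0],
    [0, 0, 0],
    [0, 0, 0],
    [0, 0, 0]
  ]
}}

```text
t: 14.0
ee_pos: [0.3864, -0.2601, 0.1062]
tcp_rot: [0.476, -0.521, 0.524, -0.477]
contact_force: [0.8, -0.3, -2.6]
gripper_width: 0.043
```

```bash
python3 - <<'E'
from h import *
go(.405,-.06,.015,164.5)
E
```

```text
t 14.0 pos [ 0.3864 -0.2601  0.1062] yaw -95.3 tiltcheck -0.99999 j [ 0.5   0.3  -0.01  2.11  0.    0.73 -1.18] F [ 0.8 -0.3 -2.6] w 0.043
-> twist y total -1.3928 rad ; then shift x -3.56 cm, z 19.78 cm ; y(down) 9.12 cm; len 20.1
```

Emit:
{"api": "play_rows", "payload": {
  "linear": [
    [0, 0, 0],
    [0, 0, 0],
    [0, 0, 0],
    [0, 0, 0],
    [0, 0, 0],
    [0, 0, 0],
    [0, 0, 0],
    [0, 0, 0],
    [0, 0, 0],
    [0, 0, 0],
    [-0.5, 0, 2.8],
    [-0.5, 0, 2.8],
    [-0.5, 0, 2.8],
    [-0.5, 0, 2.8],
    [-0.5, 0, 2.8],
    [-0.5, 0, 2.8],
    [-0.5, 0, 2.9],
    [0, 0, 0],
    [0, 0, 0]
  ],
  "twist": [
    [0, -0.139, 0],
    [0, -0.139, 0],
    [0, -0.139, 0],
    [0, -0.139, 0],
    [0, -0.139, 0],
    [0, -0.139, 0],
    [0, -0.139, 0],
    [0, -0.139, 0],
    [0, -0.139, 0],
    [0, -0.139, 0],
    [0, 0, 0],
    [0, 0, 0],
    [0, 0, 0],
    [0, 0, 0],
    [0, 0, 0],
    [0, 0, 0],
    [0, 0, 0],
    [0, 0, 0],
    [0, 0, 0]
  ]
}}

```text
t: 15.9
ee_pos: [0.4038, -0.0596, 0.1027]
tcp_rot: [-0.701, 0.096, -0.095, 0.701]
contact_force: [-0.6, 0.0, -3.5]
gripper_width: 0.043
```

Emit:
{"api": "play_rows", "payload": {
  "linear": [
    [0, 2, 0],
    [0, 3, 0],
    [0, 2.5, 0],
    [0, 1, 0],
    [0, 0.4, 0],
    [0, 0, 0],
    [0, 0, 0],
    [0, 0, 0]
  ],
  "twist": [
    [0, 0, 0],
    [0, 0, 0],
    [0, 0, 0],
    [0, 0, 0],
    [0, 0, 0],
    [0, 0, 0],
    [0, 0, 0],
    [0, 0, 0]
  ]
}}

```text
t: 16.7
ee_pos: [0.4049, -0.0604, 0.0148]
tcp_rot: [0.701, -0.096, 0.097, -0.7]
contact_force: [0.2, -0.9, -3.2]
gripper_width: 0.0428
```

```bash
python3 - <<'E'
from h import *
go(.405,-.06,.015,164.5)
E
```

```text
t 16.7 pos [ 0.4049 -0.0604  0.0148] yaw -15.7 tiltcheck -1.0 j [ 0.31  0.43 -0.33  2.27  0.3   0.48 -0.54] F [ 0.2 -0.9 -3.2] w 0.0428
-> twist y total -0.0031 rad ; then shift x -0.01 cm, z 0.04 cm ; y(down) -0.02 cm; len 0.0
```

Emit:
{"api": "play_rows", "payload": {
  "linear": [
    [0, 0.1, 0],
    [0, 0, 0]
  ],
  "twist": [
    [0, 0, 0],
    [0, 0, 0]
  ]
}}

```text
t: 16.9
ee_pos: [0.405, -0.0604, 0.0144]
tcp_rot: [0.701, -0.096, 0.097, -0.7]
contact_force: [-3.7, -0.2, 15.8]
gripper_width: 0.0432
```

Emit:
{"api": "play_rows", "payload": {
  "linear": [
    [0, 0, 0],
    [0, 0, 0],
    [0, 0, 0],
    [0, 0, 0],
    [0, -1, 0],
    [0, -2, 0],
    [0, -2, 0],
    [0, -1, 0]
  ],
  "twist": [
    [0, 0, 0],
    [0, 0, 0],
    [0, 0, 0],
    [0, 0, 0],
    [0, 0, 0],
    [0, 0, 0],
    [0, 0, 0],
    [0, 0, 0]
  ],
  "hand": 75
}}

```text
t: 17.7
ee_pos: [0.4051, -0.06, 0.0751]
tcp_rot: [0.701, -0.096, 0.097, -0.701]
contact_force: [-0.8, 0.4, 0.3]
gripper_width: 0.0637
```

Emit:
{"api": "play_rows", "payload": {
  "linear": [
    [0, 0, 0],
    [0, 0, 0],
    [0, 0, 0],
    [0, 0, 0],
    [0, 0, 0],
    [0, 0, 0],
    [0, 0, 0],
    [0, 0, 0],
    [0, 0, 0],
    [0, 0, 0],
    [0, 0, 0],
    [0, 0, 0],
    [0, 0, 0]
  ],
  "twist": [
    [0, 0.131, 0],
    [0, 0.131, 0],
    [0, 0.131, 0],
    [0, 0.131, 0],
    [0, 0.131, 0],
    [0, 0.131, 0],
    [0, 0.131, 0],
    [0, 0.131, 0],
    [0, 0.131, 0],
    [0, 0.131, 0],
    [0, 0.131, 0],
    [0, 0.13, 0],
    [0, 0, 0]
  ]
}}

```text
t: 19.0
ee_pos: [0.4044, -0.0599, 0.0734]
tcp_rot: [0.427, -0.564, 0.564, -0.427]
contact_force: [0.9, -0.8, -0.1]
gripper_width: 0.0636
```

```bash
python3 - <<'E'
from h import *
go(.405,-.0604,.015,-105.6)
E
```

```text
t 19.0 pos [ 0.4044 -0.0599  0.0734] yaw -105.7 tiltcheck -1.0 j [ 0.07  0.28 -0.05  2.25  0.02  0.61 -1.84] F [ 0.9 -0.8 -0.1] w 0.0636
-> twist y total -0.0025 rad ; then shift x 0.03 cm, z 0.07 cm ; y(down) 5.84 cm; len 0.1
```

Emit:
{"api": "play_rows", "payload": {
  "linear": [
    [0.03, 2, 0.07],
    [0, 2, 0],
    [0, 1, 0],
    [0, 0.3, 0],
    [0, 0, 0],
    [0, 0, 0]
  ],
  "twist": [
    [0, 0, 0],
    [0, 0, 0],
    [0, 0, 0],
    [0, 0, 0],
    [0, 0, 0],
    [0, 0, 0]
  ]
}}

```text
t: 19.6
ee_pos: [0.4054, -0.0605, 0.0208]
tcp_rot: [0.427, -0.563, 0.563, -0.428]
contact_force: [0.0, 0.2, -0.5]
gripper_width: 0.0642
```

Emit:
{"api": "play_rows", "payload": {
  "linear": [
    [0, 0, 0],
    [0, 0, 0],
    [0, 0, 0],
    [0, 0, 0],
    [0, 0, 0],
    [0, 0, 0],
    [0, 0, 0]
  ],
  "twist": [
    [0, 0, 0],
    [0, 0, 0],
    [0, 0, 0],
    [0, 0, 0],
    [0, 0, 0],
    [0, 0, 0],
    [0, 0, 0]
  ],
  "hand": 0
}}

```text
t: 20.3
ee_pos: [0.4055, -0.0608, 0.0213]
tcp_rot: [0.427, -0.563, 0.564, -0.427]
contact_force: [-1.7, -1.3, 11.3]
gripper_width: 0.0431
```

```bash
python3 - <<'E'
from h import *
go(.405,-.0604,.02,-105.6)
E
```

```text
t 20.3 pos [ 0.4055 -0.0608  0.0213] yaw -105.7 tiltcheck -1.0 j [ 0.07  0.39 -0.04  2.28  0.04  0.46 -1.85] F [-1.7 -1.3 11.3] w 0.0431
-> twist y total -0.0014 rad ; then shift x -0.03 cm, z -0.06 cm ; y(down) 0.13 cm; len 0.1
```

Emit:
{"api": "play_rows", "payload": {
  "linear": [
    [0, 0, 0],
    [0, 0, 0],
    [0, 0, 0],
    [0, 0, 0],
    [0, -1, 0],
    [0, -3, 0],
    [0, -3, 0],
    [0, -3, 0],
    [0, -3, 0]
  ],
  "twist": [
    [0, 0, 0],
    [0, 0, 0],
    [0, 0, 0],
    [0, 0, 0],
    [0, 0, 0],
    [0, 0, 0],
    [0, 0, 0],
    [0, 0, 0],
    [0, 0, 0]
  ],
  "hand": 75
}}

```text
t: 21.2
ee_pos: [0.4047, -0.0604, 0.1522]
tcp_rot: [0.427, -0.563, 0.563, -0.427]
contact_force: [0.5, -0.3, -0.0]
gripper_width: 0.064
```

Emit:
{"api": "play_rows", "payload": {
  "linear": [
    [3, -1, 1],
    [4, -1, 1],
    [4, -1, 1],
    [4, -1, 1],
    [4, 0, 1],
    [4, 0, 1],
    [4, 0, 1],
    [0, 0, 0]
  ],
  "twist": [
    [0, 0, 0],
    [0, 0, 0],
    [0, 0, 0],
    [0, 0, 0],
    [0, 0, 0],
    [0, 0, 0],
    [0, 0, 0],
    [0, 0, 0]
  ]
}}

```text
t: 22.0
ee_pos: [0.3979, -0.3449, 0.1911]
tcp_rot: [0.426, -0.564, 0.566, -0.425]
contact_force: [-0.8, 0.3, -0.1]
gripper_width: 0.0639
```

```bash
python3 - <<'E'
from h import *
t=avg("top",4);cv2.imwrite("pics/topD.png",t);s=avg("side",4);cv2.imwrite("pics/sideD.png",s)
cv2.imwrite("pics/d.png",np.hstack([cv2.resize(t[120:300,130:330],None,fx=2,fy=2),cv2.resize(s[100:280,180:380],None,fx=2,fy=2)]))
hubs(t,[(.405,-.06),(.53,-.222),(.649,-.291)])
go(.405,-.0604,.015,164.5)
E
```

```text
hub [ 0.4063 -0.0589] arm deg 74.0 tip r 0.0444 area 0.0019625
hub [ 0.5299 -0.2212] arm deg 39.8 tip r 0.0441 area 0.00207375
hub [ 0.649  -0.2908] arm deg -24.9 tip r 0.0444 area 0.002064
t 22.4 pos [ 0.3999 -0.3382  0.1905] yaw -105.6 tiltcheck -1.0 j [ 0.48  0.28  0.16  1.9  -0.05  0.97 -1.18] F [ 0.6 -0.2 -0.6] w 0.064
-> twist y total 1.5699 rad ; then shift x 6.94 cm, z -26.91 cm ; y(down) 17.55 cm; len 27.8
```

View pics/d.png

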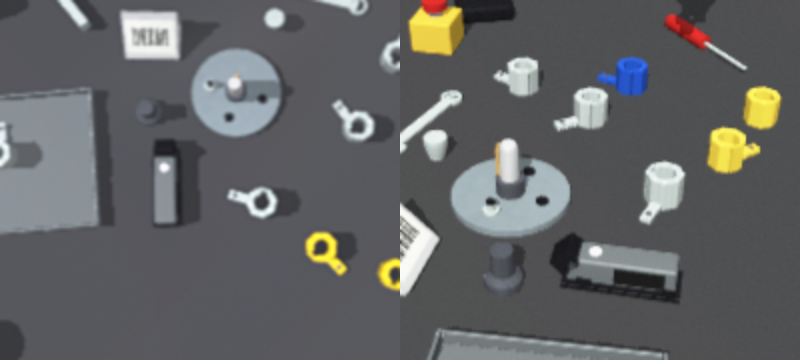

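```bash
python3 - <<'E'
from h import *
t=cv2.imread("pics/topD.png");s=cv2.imread("pics/sideD.png")
S=rect("side",s,.405,-.06,.04,.045,4400);T=rect("top",t,.405,-.06,.04,.045,4400)
cv2.imwrite("pics/e.png",np.hstack([T,S]))
# stand again from D (top)
for n,i in(("top",t),("side",s)):
  for z,nm in((.015,"plug"),(.029,"sensor")):
    R=rect(n,i,.59,-.02,z,.08,4000);g=cv2.cvtColor(R,cv2.COLOR_BGR2GRAY)
    nn,l,st,c=cv2.connectedComponentsWithStats((g<75).astype(np.uint8))
    for k in range(1,nn):
        if 500<st[k,4]<4000 and max(st[k,2:4])<80:print(n,nm,st[k],np.array([.59+.08-(c[k][1]+.5)/4000,-.02+.08-(c[k][0]+.5)/4000]))
R=rect("top",t,.59,-.02,.084,.04,8000);R2=rect("side",s,.59,-.02,.084,.04,8000)
cv2.imwrite("pics/f.png",np.hstack([R,R2])[:600,:800] if 0 else cv2.resize(np.hstack([R,R2]),(800,400)))
E
```

```text
top plug [   0    0   47   48 1165] [0.6659 0.056 ]
top plug [ 466  336   54   51 2046] [ 0.5797 -0.0636]
top plug [ 251  466   43   43 1498] [ 0.5482 -0.0081]
top sensor [   0    0   68   68 2346] [0.6643 0.0543]
top sensor [ 466  347   53   51 2013] [ 0.577  -0.0635]
top sensor [ 254  475   42   43 1459] [ 0.5459 -0.0086]
side plug [ 178  225   45   48 1644] [0.608 0.01 ]
side plug [ 593  293   37   64 1748] [ 0.5894 -0.0927]
side plug [ 438  336   78   64 3634] [ 0.5784 -0.0597]
side plug [ 223  461   65   60 2893] [ 0.5473 -0.0042]
side sensor [ 112  249   44   46 1561] [0.6023 0.0266]
side sensor [ 517  315   36   63 1670] [ 0.5841 -0.0736]
side sensor [ 366  357   76   62 3461] [ 0.5734 -0.0414]
side sensor [ 156  479   64   58 2757] [0.543  0.0127]
```

View pics/e.png

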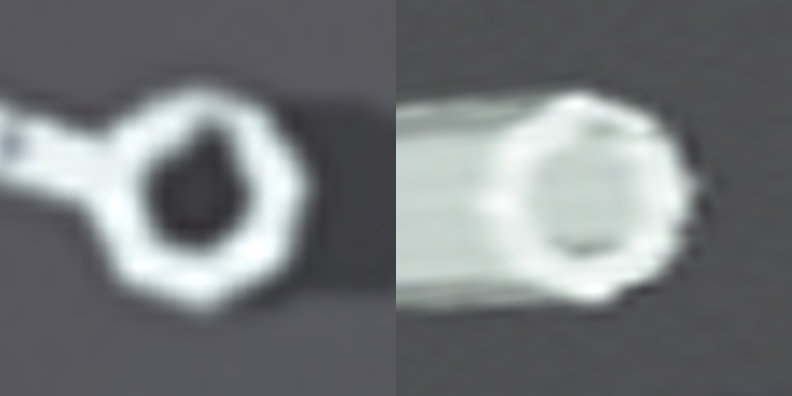

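View pics/f.png

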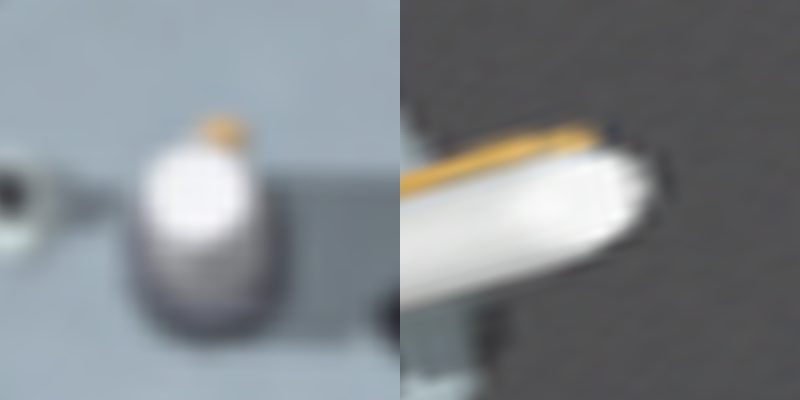

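Emit:
{"api": "play_rows", "payload": {
  "linear": [
    [0, 0, 0],
    [0, 0, 0],
    [0, 0, 0],
    [0, 0, 0],
    [0, 0, 0],
    [0, 0, 0],
    [0, 0, 0],
    [0, 0, 0],
    [0, 0, 0],
    [0, 0, 0],
    [0, 0, 0],
    [0, 0, 0],
    [-1, 0, 3.8],
    [-1, 0, 3.8],
    [-1, 0, 3.8],
    [-1, 0, 3.8],
    [-1, 0, 3.9],
    [-1, 0, 3.9],
    [-0.94, 0, 3.9],
    [0, 0, 0]
  ],
  "twist": [
    [0, -0.131, 0],
    [0, -0.131, 0],
    [0, -0.131, 0],
    [0, -0.131, 0],
    [0, -0.131, 0],
    [0, -0.131, 0],
    [0, -0.131, 0],
    [0, -0.131, 0],
    [0, -0.131, 0],
    [0, -0.131, 0],
    [0, -0.131, 0],
    [0, -0.13, 0],
    [0, 0, 0],
    [0, 0, 0],
    [0, 0, 0],
    [0, 0, 0],
    [0, 0, 0],
    [0, 0, 0],
    [0, 0, 0],
    [0, 0, 0]
  ]
}}

```text
t: 24.4
ee_pos: [0.4054, -0.0563, 0.1908]
tcp_rot: [-0.701, 0.093, -0.094, 0.701]
contact_force: [-0.6, -0.5, 0.1]
gripper_width: 0.0641
```

```bash
python3 - <<'E'
from h import *
go(.4053,-.0606,.0144,-15.7)
E
```

```text
t 24.4 pos [ 0.4054 -0.0563  0.1908] yaw -15.2 tiltcheck -1.0 j [ 0.33  0.11 -0.33  2.12  0.04  0.92 -0.29] F [-0.6 -0.5  0.1] w 0.0641
-> twist y total 0.0091 rad ; then shift x 0.11 cm, z -0.41 cm ; y(down) 17.64 cm; len 0.4
```

Emit:
{"api": "play_rows", "payload": {
  "linear": [
    [0, 2, 0],
    [0, 3, 0],
    [0, 3, 0],
    [0, 2.5, 0],
    [0, 0, 0],
    [0, 0, 0],
    [0, 0, 0]
  ],
  "twist": [
    [0, 0, 0],
    [0, 0, 0],
    [0, 0, 0],
    [0, 0, 0],
    [0, 0, 0],
    [0, 0, 0],
    [0, 0, 0]
  ]
}}

```text
t: 25.1
ee_pos: [0.4062, -0.0617, 0.0865]
tcp_rot: [0.701, -0.096, 0.097, -0.7]
contact_force: [0.7, 0.3, 0.4]
gripper_width: 0.0638
```

```bash
python3 - <<'E'
from h import *
go(.4053,-.0606,.0144,-15.7)
E
```

```text
t 25.1 pos [ 0.4062 -0.0617  0.0865] yaw -15.6 tiltcheck -1.0 j [ 0.3   0.28 -0.31  2.23  0.14  0.65 -0.38] F [0.7 0.3 0.4] w 0.0638
-> twist y total 0.0011 rad ; then shift x -0.11 cm, z 0.08 cm ; y(down) 7.21 cm; len 0.1
```

Emit:
{"api": "play_rows", "payload": {
  "linear": [
    [-0.1, 2, 0.08],
    [0, 3, 0],
    [0, 1.5, 0],
    [0, 0.6, 0],
    [0, 0.1, 0],
    [0, 0, 0],
    [0, 0, 0]
  ],
  "twist": [
    [0, 0, 0],
    [0, 0, 0],
    [0, 0, 0],
    [0, 0, 0],
    [0, 0, 0],
    [0, 0, 0],
    [0, 0, 0]
  ]
}}

```text
t: 25.8
ee_pos: [0.4053, -0.0607, 0.0143]
tcp_rot: [0.701, -0.096, 0.097, -0.7]
contact_force: [0.5, 0.5, -0.1]
gripper_width: 0.0645
```

Emit:
{"api": "play_rows", "payload": {
  "linear": [
    [0, 0, 0],
    [0, 0, 0],
    [0, 0, 0],
    [0, 0, 0],
    [0, 0, 0],
    [0, 0, 0],
    [0, 0, 0]
  ],
  "twist": [
    [0, 0, 0],
    [0, 0, 0],
    [0, 0, 0],
    [0, 0, 0],
    [0, 0, 0],
    [0, 0, 0],
    [0, 0, 0]
  ],
  "hand": 0
}}

```text
t: 26.5
ee_pos: [0.4049, -0.0607, 0.0142]
tcp_rot: [0.701, -0.096, 0.097, -0.7]
contact_force: [-2.6, 1.0, 12.3]
gripper_width: 0.0431
```

Emit:
{"api": "play_rows", "payload": {
  "linear": [
    [0, -1, 0],
    [0, -3, 0],
    [0, -3, 0],
    [0, -3, 0],
    [0, -2, 0],
    [0, 0, 0],
    [0, 0, 0]
  ],
  "twist": [
    [0, 0, 0],
    [0, 0, 0],
    [0, 0, 0],
    [0, 0, 0],
    [0, 0, 0],
    [0, 0, 0],
    [0, 0, 0]
  ]
}}

```text
t: 27.2
ee_pos: [0.4043, -0.0607, 0.1333]
tcp_rot: [0.701, -0.096, 0.097, -0.7]
contact_force: [-0.3, 0.1, -3.4]
gripper_width: 0.0428
```

```bash
python3 - <<'E'
from h import *
go(.5905,-.0205,.13,-15.5)
E
```

```text
t 27.2 pos [ 0.4043 -0.0607  0.1333] yaw -15.7 tiltcheck -1.0 j [ 0.33  0.19 -0.34  2.18  0.09  0.78 -0.34] F [-0.3  0.1 -3.4] w 0.0428
-> twist y total -0.0027 rad ; then shift x 16.87 cm, z 8.85 cm ; y(down) 0.33 cm; len 19.1
```

Emit:
{"api": "play_rows", "payload": {
  "linear": [
    [1.2, 0, 0.6],
    [2.6, 0, 1.35],
    [3, 0, 1.6],
    [3, 0, 1.6],
    [3, 0, 1.6],
    [2.6, 0, 1.35],
    [1.4, 0, 0.75],
    [0, 0, 0],
    [0, 0, 0],
    [0, 0, 0],
    [0, 0, 0]
  ],
  "twist": [
    [0, -0.003, 0],
    [0, 0, 0],
    [0, 0, 0],
    [0, 0, 0],
    [0, 0, 0],
    [0, 0, 0],
    [0, 0, 0],
    [0, 0, 0],
    [0, 0, 0],
    [0, 0, 0],
    [0, 0, 0]
  ]
}}

```text
t: 28.3
ee_pos: [0.5892, -0.0205, 0.133]
tcp_rot: [0.701, -0.096, 0.095, -0.7]
contact_force: [0.2, -0.0, -2.9]
gripper_width: 0.0426
```

```bash
python3 - <<'E'
from h import *
go(.5905,-.0205,.102,-15.5)
E
```

```text
t 28.3 pos [ 0.5892 -0.0205  0.133 ] yaw -15.5 tiltcheck -1.0 j [ 0.18  0.47 -0.31  1.77  0.18  0.92 -0.47] F [ 0.2 -0.  -2.9] w 0.0426
-> twist y total 0.0002 rad ; then shift x 0.12 cm, z 0.03 cm ; y(down) 3.10 cm; len 0.1
```

Lower to just above the shaft tip (underside ≈ 88 mm) and look in both views.

Emit:
{"api": "play_rows", "payload": {
  "linear": [
    [0.12, 1, 0.03],
    [0, 1.5, 0],
    [0, 0.6, 0],
    [0, 0, 0],
    [0, 0, 0],
    [0, 0, 0]
  ],
  "twist": [
    [0, 0, 0],
    [0, 0, 0],
    [0, 0, 0],
    [0, 0, 0],
    [0, 0, 0],
    [0, 0, 0]
  ]
}}

```text
t: 28.9
ee_pos: [0.5916, -0.0201, 0.1026]
tcp_rot: [-0.701, 0.095, -0.095, 0.701]
contact_force: [0.5, 0.1, -2.3]
gripper_width: 0.0428
```

```bash
python3 - <<'E'
from h import *
go(.5905,-.0205,.102,-15.5)
t=avg("top",3);s=avg("side",3);cv2.imwrite("pics/topE.png",t);cv2.imwrite("pics/sideE.png",s)
cv2.imwrite("pics/g.png",np.hstack([cv2.resize(t[125:205,205:285],(400,400),interpolation=cv2.INTER_CUBIC),cv2.resize(s[130:230,190:290],(400,400),interpolation=cv2.INTER_CUBIC)]))
E
```

```text
t 28.9 pos [ 0.5916 -0.0201  0.1026] yaw -15.5 tiltcheck -1.0 j [ 0.18  0.51 -0.3   1.79  0.19  0.87 -0.48] F [ 0.5  0.1 -2.3] w 0.0428
-> twist y total 0.0006 rad ; then shift x -0.09 cm, z -0.07 cm ; y(down) 0.06 cm; len 0.1
```

View pics/g.png

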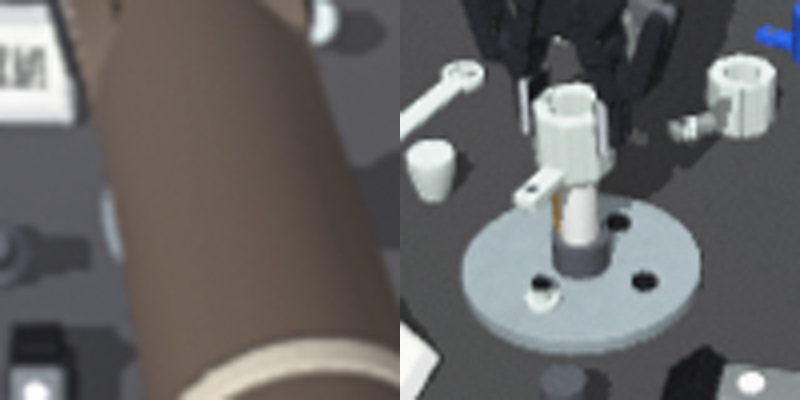

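```bash
python3 - <<'E'
from h import *
print(proj("side",[[.5910,-.0203,.1285],[.5910,-.0203,.1085],[.591,-.0203,.0885],[.591,-.0203,.07],[.591,-.0203,.034],[.591,-.0203,.084]]))
s=cv2.imread("pics/sideE.png")
cv2.imwrite("pics/g2.png",cv2.resize(s[140:205,200:260],None,fx=10,fy=9.2,interpolation=cv2.INTER_CUBIC))
s=cv2.imread("pics/sideA.png")
cv2.imwrite("pics/g3.png",cv2.resize(s[140:205,200:260],None,fx=10,fy=9.2,interpolation=cv2.INTER_CUBIC))
E
```

```text
[[232.8157 155.0256]
 [233.2151 162.2677]
 [233.6044 169.3243]
 [233.9556 175.6927]
 [234.6161 187.6674]
 [233.6906 170.8872]]
```

View pics/g2.png

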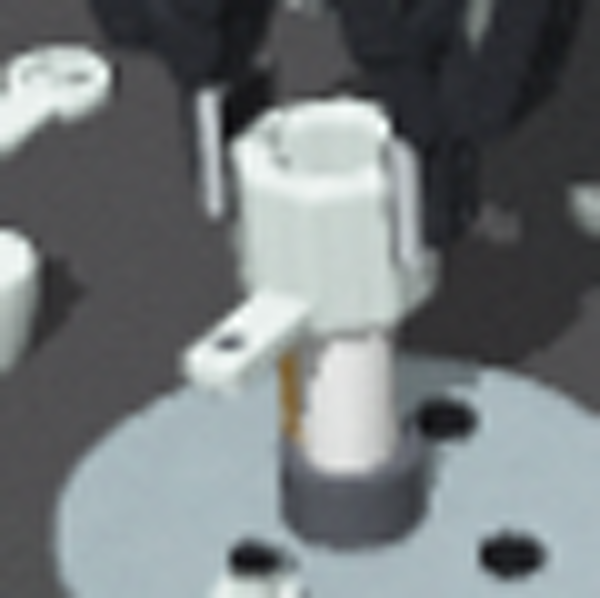

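View pics/g3.png

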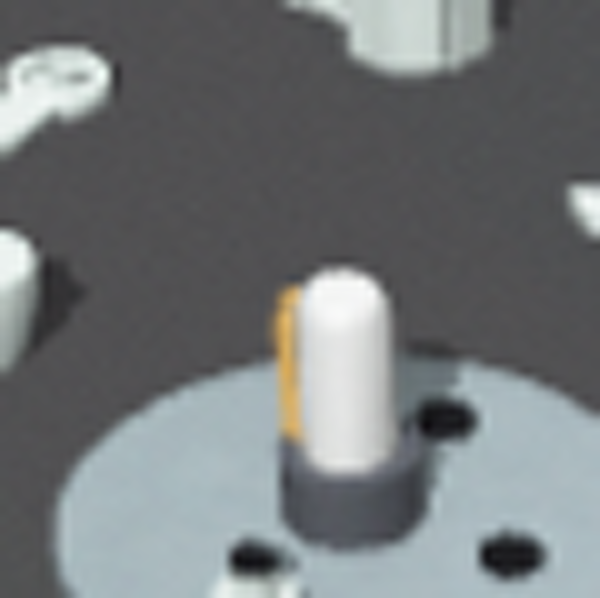

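Emit:
{"api": "play_rows", "payload": {
  "linear": [
    [-0.12, 0.3, 0],
    [0, 0.3, 0],
    [0, 0.3, 0],
    [0, 0.3, 0],
    [0, 0, 0],
    [0, 0, 0]
  ],
  "twist": [
    [0, 0, 0],
    [0, 0, 0],
    [0, 0, 0],
    [0, 0, 0],
    [0, 0, 0],
    [0, 0, 0]
  ]
}}

```text
t: 29.8
ee_pos: [0.59, -0.02, 0.0901]
tcp_rot: [0.701, -0.095, 0.095, -0.701]
contact_force: [0.0, -0.8, -3.1]
gripper_width: 0.0429
```

```bash
python3 - <<'E'
from h import *
go(.5903,-.0203,.102,-15.5);print(sense()["moment"])
E
```

```text
t 29.8 pos [ 0.59   -0.02    0.0901] yaw -15.5 tiltcheck -1.0 j [ 0.17  0.53 -0.3   1.8   0.2   0.84 -0.49] F [ 0.  -0.8 -3.1] w 0.0429
-> twist y total 0.0004 rad ; then shift x 0.03 cm, z -0.02 cm ; y(down) -1.19 cm; len 0.0
[-0.2495 -0.0607  0.0493]
```

Emit:
{"api": "play_rows", "payload": {
  "linear": [
    [0, 0.3, 0],
    [0, 0.3, 0],
    [0, 0.3, 0],
    [0, 0.3, 0],
    [0, 0, 0],
    [0, 0, 0]
  ],
  "twist": [
    [0, 0, 0],
    [0, 0, 0],
    [0, 0, 0],
    [0, 0, 0],
    [0, 0, 0],
    [0, 0, 0]
  ]
}}

```text
t: 30.4
ee_pos: [0.5901, -0.0201, 0.078]
tcp_rot: [0.701, -0.095, 0.095, -0.701]
contact_force: [2.2, -2.0, -3.5]
gripper_width: 0.043
```

Emit:
{"api": "play_rows", "payload": {
  "linear": [
    [0, 0.4, 0],
    [0, 0.4, 0],
    [0, 0.4, 0],
    [0, 0.4, 0],
    [0, 0.4, 0],
    [0, 0, 0],
    [0, 0, 0]
  ],
  "twist": [
    [0, 0, 0],
    [0, 0, 0],
    [0, 0, 0],
    [0, 0, 0],
    [0, 0, 0],
    [0, 0, 0],
    [0, 0, 0]
  ]
}}

```text
t: 31.1
ee_pos: [0.59, -0.0201, 0.0579]
tcp_rot: [0.701, -0.095, 0.095, -0.701]
contact_force: [2.0, -2.8, -5.7]
gripper_width: 0.0429
```

Emit:
{"api": "play_rows", "payload": {
  "linear": [
    [0.04, 0.3, -0.04],
    [0, 0.3, 0],
    [0, 0.2, 0],
    [0, 0.15, 0],
    [0, 0, 0],
    [0, 0, 0]
  ],
  "twist": [
    [0, 0, 0],
    [0, 0, 0],
    [0, 0, 0],
    [0, 0, 0],
    [0, 0, 0],
    [0, 0, 0]
  ]
}}

```text
t: 31.7
ee_pos: [0.5902, -0.0201, 0.0486]
tcp_rot: [-0.701, 0.095, -0.095, 0.701]
contact_force: [1.5, -0.2, -4.2]
gripper_width: 0.0434
```

Emit:
{"api": "play_rows", "payload": {
  "linear": [
    [0, 0.1, 0],
    [0, 0, 0],
    [0, 0, 0]
  ],
  "twist": [
    [0, 0, 0],
    [0, 0, 0],
    [0, 0, 0]
  ]
}}

```text
t: 32.0
ee_pos: [0.5903, -0.0201, 0.0484]
tcp_rot: [0.701, -0.095, 0.095, -0.701]
contact_force: [-3.7, -1.3, 6.7]
gripper_width: 0.043
```

Emit:
{"api": "play_rows", "payload": {
  "linear": [
    [0, 0, 0],
    [0, 0, 0],
    [0, 0, 0],
    [0, 0, 0],
    [0, 0, 0],
    [0, -1, 0],
    [0, -3, 0],
    [0, -3, 0],
    [0, -3, 0],
    [0, -3, 0]
  ],
  "twist": [
    [0, 0, 0],
    [0, 0, 0],
    [0, 0, 0],
    [0, 0, 0],
    [0, 0, 0],
    [0, 0, 0],
    [0, 0, 0],
    [0, 0, 0],
    [0, 0, 0],
    [0, 0, 0]
  ],
  "hand": 75
}}

```text
t: 33.0
ee_pos: [0.5903, -0.0202, 0.1798]
tcp_rot: [-0.701, 0.095, -0.095, 0.701]
contact_force: [0.4, -0.1, 0.3]
gripper_width: 0.0638
```

```bash
python3 - <<'E'
from h import *
go(.53,-.2212,.17,39.8+90)
s=avg("side",3);cv2.imwrite("pics/sideF.png",s)
cv2.imwrite("pics/g4.png",cv2.resize(s[130:220,190:290],(800,600),interpolation=cv2.INTER_CUBIC))
E
```

```text
t 33.0 pos [ 0.5903 -0.0202  0.1798] yaw -15.5 tiltcheck -1.0 j [ 0.19  0.42 -0.32  1.73  0.15  1.02 -0.45] F [ 0.4 -0.1  0.3] w 0.0638
-> twist y total 0.6063 rad ; then shift x 11.58 cm, z -17.50 cm ; y(down) 0.98 cm; len 21.0
```

View pics/g4.png

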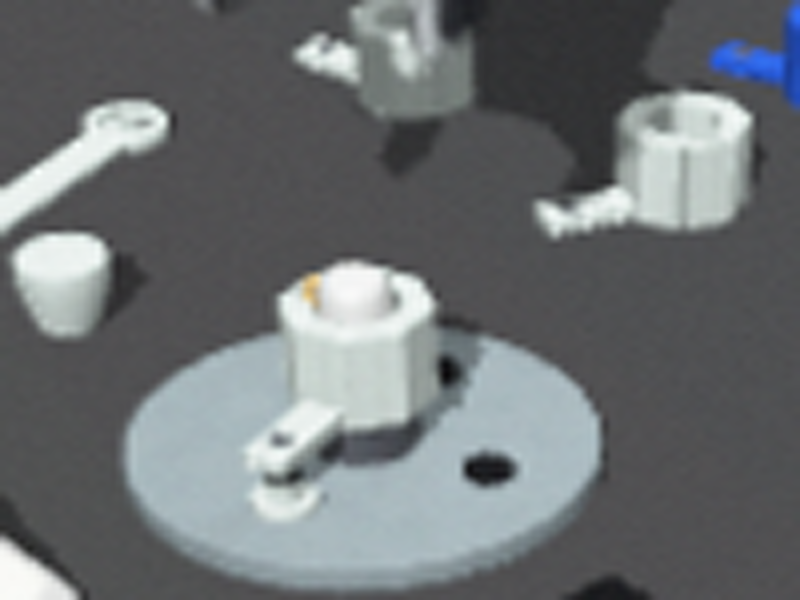

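Emit:
{"api": "play_rows", "payload": {
  "linear": [
    [0, 0, 0],
    [0, 0, 0],
    [0, 0, 0],
    [0, 0, 0],
    [0, 0, 0],
    [1.5, 0, -2.3],
    [1.7, 0, -2.5],
    [1.7, 0, -2.5],
    [1.7, 0, -2.5],
    [1.7, 0, -2.5],
    [1.7, 0, -2.6],
    [1.7, 0, -2.6],
    [0, 1, 0],
    [0, 0, 0],
    [0, 0, 0]
  ],
  "twist": [
    [0, 0.121, 0],
    [0, 0.121, 0],
    [0, 0.121, 0],
    [0, 0.121, 0],
    [0, 0.122, 0],
    [0, 0, 0],
    [0, 0, 0],
    [0, 0, 0],
    [0, 0, 0],
    [0, 0, 0],
    [0, 0, 0],
    [0, 0, 0],
    [0, 0, 0],
    [0, 0, 0],
    [0, 0, 0]
  ]
}}

```text
t: 34.65
ee_pos: [0.5308, -0.2209, 0.1672]
tcp_rot: [-0.64, 0.3, -0.299, 0.641]
contact_force: [0.3, 0.2, 0.1]
gripper_width: 0.064
```

```bash
python3 - <<'E'
from h import *
go(.5292,-.2222,.0135,40+90)
E
```

```text
t 34.6 pos [ 0.5308 -0.2209  0.1672] yaw -50.1 tiltcheck -1.0 j [ 0.41  0.4  -0.13  1.79  0.06  0.97 -0.62] F [0.3 0.2 0.1] w 0.064
-> twist y total -0.0021 rad ; then shift x -0.00 cm, z -0.20 cm ; y(down) 15.37 cm; len 0.2
```

Emit:
{"api": "play_rows", "payload": {
  "linear": [
    [0, 2, -0.2],
    [0, 3, 0],
    [0, 3, 0],
    [0, 3, 0],
    [0, 2.5, 0],
    [0, 1.2, 0],
    [0, 0.5, 0],
    [0, 0.15, 0],
    [0, 0, 0],
    [0, 0, 0]
  ],
  "twist": [
    [0, 0, 0],
    [0, 0, 0],
    [0, 0, 0],
    [0, 0, 0],
    [0, 0, 0],
    [0, 0, 0],
    [0, 0, 0],
    [0, 0, 0],
    [0, 0, 0],
    [0, 0, 0]
  ]
}}

```text
t: 35.65
ee_pos: [0.5302, -0.2238, 0.0155]
tcp_rot: [-0.64, 0.299, -0.301, 0.64]
contact_force: [0.4, 0.4, 0.2]
gripper_width: 0.064
```

Emit:
{"api": "play_rows", "payload": {
  "linear": [
    [0, 0, 0],
    [0, 0, 0],
    [0, 0, 0],
    [0, 0, 0],
    [0, 0, 0],
    [0, 0, 0],
    [0, 0, 0]
  ],
  "twist": [
    [0, 0, 0],
    [0, 0, 0],
    [0, 0, 0],
    [0, 0, 0],
    [0, 0, 0],
    [0, 0, 0],
    [0, 0, 0]
  ],
  "hand": 0
}}

```text
t: 36.35
ee_pos: [0.5295, -0.2235, 0.0153]
tcp_rot: [-0.64, 0.3, -0.3, 0.64]
contact_force: [-3.8, 1.5, 7.2]
gripper_width: 0.0425
```

Emit:
{"api": "play_rows", "payload": {
  "linear": [
    [0, -1, 0],
    [0, -3, 0],
    [0, -3, 0],
    [0, -3, 0],
    [0, -3, 0],
    [0, -3, 0],
    [0, -1, 0],
    [0, 0, 0]
  ],
  "twist": [
    [0, 0, 0],
    [0, 0, 0],
    [0, 0, 0],
    [0, 0, 0],
    [0, 0, 0],
    [0, 0, 0],
    [0, 0, 0],
    [0, 0, 0]
  ]
}}

```text
t: 37.15
ee_pos: [0.53, -0.2239, 0.1858]
tcp_rot: [-0.64, 0.299, -0.301, 0.64]
contact_force: [0.5, -0.6, -2.6]
gripper_width: 0.0426
```

```bash
python3 - <<'E'
from h import *
go(.4987,.2791,.18,94.6)
E
```

```text
t 37.1 pos [ 0.53   -0.2239  0.1858] yaw -50.2 tiltcheck -1.0 j [ 0.42  0.37 -0.13  1.77  0.06  1.   -0.61] F [ 0.5 -0.6 -2.6] w 0.0426
-> twist y total 0.6143 rad ; then shift x -50.39 cm, z 0.91 cm ; y(down) 0.58 cm; len 50.4
```

Emit:
{"api": "play_rows", "payload": {
  "linear": [
    [0, 0, 0],
    [0, 0, 0],
    [0, 0, 0],
    [0, 0, 0],
    [0, 0, 0],
    [-2, 0, 0.07],
    [-3.7, 0, 0.07],
    [-3.8, 0, 0.07],
    [-3.8, 0, 0.07],
    [-3.8, 0, 0.07],
    [-3.8, 0, 0.07],
    [-3.8, 0, 0.07],
    [-3.8, 0, 0.07],
    [-3.8, 0, 0.07],
    [-3.8, 0, 0.07],
    [-3.8, 0, 0.07],
    [-3.8, 0, 0.07],
    [-3.5, 0, 0.07],
    [-3, 0, 0],
    [0, 0, 0]
  ],
  "twist": [
    [0, 0.123, 0],
    [0, 0.123, 0],
    [0, 0.123, 0],
    [0, 0.123, 0],
    [0, 0.122, 0],
    [0, 0, 0],
    [0, 0, 0],
    [0, 0, 0],
    [0, 0, 0],
    [0, 0, 0],
    [0, 0, 0],
    [0, 0, 0],
    [0, 0, 0],
    [0, 0, 0],
    [0, 0, 0],
    [0, 0, 0],
    [0, 0, 0],
    [0, 0, 0],
    [0, 0, 0],
    [0, 0, 0]
  ]
}}

```text
t: 39.15
ee_pos: [0.4953, 0.2827, 0.1821]
tcp_rot: [0.522, -0.479, 0.476, -0.521]
contact_force: [-0.4, 0.2, -2.7]
gripper_width: 0.0429
```

Emit:
{"api": "play_rows", "payload": {
  "linear": [
    [0, 2, 0],
    [0, 3, 0],
    [0, 0, 0],
    [0, 0, 0],
    [0, 0, 0]
  ],
  "twist": [
    [0, 0, 0],
    [0, 0, 0],
    [0, 0, 0],
    [0, 0, 0],
    [0, 0, 0]
  ]
}}

```text
t: 39.65
ee_pos: [0.4984, 0.2776, 0.135]
tcp_rot: [-0.519, 0.479, -0.48, 0.52]
contact_force: [-0.7, 0.2, -2.5]
gripper_width: 0.0428
```

```bash
python3 - <<'E'
from h import *
go(.4987,.2791,.0205,94.6)
E
```

```text
t 39.6 pos [0.4984 0.2776 0.135 ] yaw -85.4 tiltcheck -1.0 j [-0.43  0.43 -0.21  1.82  0.11  0.9  -2.19] F [-0.7  0.2 -2.5] w 0.0428
-> twist y total 0.0002 rad ; then shift x -0.15 cm, z 0.04 cm ; y(down) 11.45 cm; len 0.2
```

Emit:
{"api": "play_rows", "payload": {
  "linear": [
    [0, 2, 0],
    [0, 3, 0],
    [0, 3, 0],
    [0, 2, 0],
    [0, 0.8, 0],
    [0, 0.4, 0],
    [0, 0.3, 0],
    [0, 0, 0],
    [0, 0, 0]
  ],
  "twist": [
    [0, 0, 0],
    [0, 0, 0],
    [0, 0, 0],
    [0, 0, 0],
    [0, 0, 0],
    [0, 0, 0],
    [0, 0, 0],
    [0, 0, 0],
    [0, 0, 0]
  ]
}}

```text
t: 40.55
ee_pos: [0.4986, 0.278, 0.0203]
tcp_rot: [-0.519, 0.479, -0.48, 0.52]
contact_force: [-0.2, -0.2, -0.5]
gripper_width: 0.0426
```

Emit:
{"api": "play_rows", "payload": {
  "linear": [
    [0, 0, 0],
    [0, 0, 0],
    [0, 0, 0],
    [0, 0, 0],
    [0, 0, 0],
    [0, -1, 0],
    [0, -3, 0],
    [0, -3, 0],
    [0, -3, 0],
    [0, -3, 0],
    [0, -3, 0]
  ],
  "twist": [
    [0, 0, 0],
    [0, 0, 0],
    [0, 0, 0],
    [0, 0, 0],
    [0, 0, 0],
    [0, 0, 0],
    [0, 0, 0],
    [0, 0, 0],
    [0, 0, 0],
    [0, 0, 0],
    [0, 0, 0]
  ],
  "hand": 75
}}

```text
t: 41.65
ee_pos: [0.4977, 0.2775, 0.1814]
tcp_rot: [-0.52, 0.479, -0.479, 0.52]
contact_force: [0.2, -0.6, -0.6]
gripper_width: 0.064
```

```bash
python3 - <<'E'
from h import *
s=avg("side",2);t=avg("top",3);cv2.imwrite("pics/topG.png",t)
hubs(t,[(.649,-.291)])
go(.648,-.292,.18,65.2)
cv2.imwrite("pics/h.png",cv2.resize(s,(768,576)))
E
```

```text
hub [ 0.6484 -0.2901] arm deg -25.3 tip r 0.045 area 0.00221425
t 41.9 pos [0.4977 0.2774 0.1794] yaw -85.4 tiltcheck -1.0 j [-0.42  0.38 -0.22  1.78  0.1   0.99 -2.17] F [ 0.5  0.6 -0. ] w 0.0641
-> twist y total 0.5136 rad ; then shift x 45.38 cm, z 37.53 cm ; y(down) -0.06 cm; len 58.9
```

View pics/h.png

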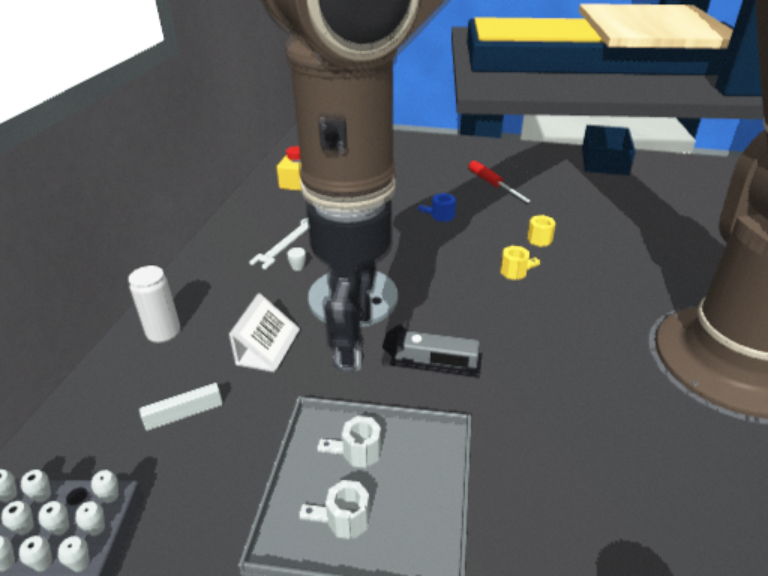

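Emit:
{"api": "play_rows", "payload": {
  "linear": [
    [2.2, 0, 0.4],
    [3.7, 0, 0.67],
    [3.7, 0, 0.67],
    [3.7, 0, 0.67],
    [3.7, 0, 0.67],
    [3.7, 0, 0.67],
    [3.7, 0, 0.67],
    [3.7, 0, 0.67],
    [3.7, 0, 0.67],
    [3.7, 0, 0.67],
    [3.7, 0, 0.67],
    [3.7, 0, 0.67],
    [3.7, 0, 0.67],
    [3.7, 0, 0.67],
    [3.7, 0, 0.67],
    [3.7, 0, 0.67],
    [0, 0, 0],
    [0, 0, 0],
    [0, 0, 0],
    [0, 0, 0]
  ],
  "twist": [
    [0, 0, 0],
    [0, 0, 0],
    [0, 0, 0],
    [0, 0, 0],
    [0, 0, 0],
    [0, 0, 0],
    [0, 0, 0],
    [0, 0, 0],
    [0, 0, 0],
    [0, 0, 0],
    [0, 0, 0],
    [0, 0, 0],
    [0, 0, 0],
    [0, 0, 0],
    [0, 0, 0],
    [0, 0, 0],
    [0, 0.128, 0],
    [0, 0.128, 0],
    [0, 0.128, 0],
    [0, 0.128, 0]
  ]
}}

```text
t: 43.9
ee_pos: [0.6478, -0.2889, 0.1773]
tcp_rot: [-0.381, 0.597, -0.596, 0.379]
contact_force: [-0.3, 0.5, 0.4]
gripper_width: 0.064
```

Emit:
{"api": "play_rows", "payload": {
  "linear": [
    [0, 2, 0],
    [0, 3, 0],
    [0, 0, 0],
    [0, 0, 0],
    [0, 0, 0]
  ],
  "twist": [
    [0, 0, 0],
    [0, 0, 0],
    [0, 0, 0],
    [0, 0, 0],
    [0, 0, 0]
  ]
}}

```text
t: 44.4
ee_pos: [0.6491, -0.2894, 0.1303]
tcp_rot: [0.381, -0.595, 0.596, -0.382]
contact_force: [0.1, -0.8, 0.3]
gripper_width: 0.064
```

```bash
python3 - <<'E'
from h import *
go(.648,-.292,.0145,65.2)
E
```

```text
t 44.4 pos [ 0.6491 -0.2894  0.1303] yaw -114.7 tiltcheck -1.0 j [ 0.3   0.64  0.08  1.47 -0.05  1.03 -1.61] F [ 0.1 -0.8  0.3] w 0.064
-> twist y total 0.0016 rad ; then shift x 0.28 cm, z 0.01 cm ; y(down) 11.58 cm; len 0.3
```

Emit:
{"api": "play_rows", "payload": {
  "linear": [
    [0.25, 2, 0],
    [0, 3, 0],
    [0, 3, 0],
    [0, 2, 0],
    [0, 1, 0],
    [0, 0.5, 0],
    [0, 0.1, 0],
    [0, 0, 0],
    [0, 0, 0]
  ],
  "twist": [
    [0, 0, 0],
    [0, 0, 0],
    [0, 0, 0],
    [0, 0, 0],
    [0, 0, 0],
    [0, 0, 0],
    [0, 0, 0],
    [0, 0, 0],
    [0, 0, 0]
  ]
}}

```text
t: 45.3
ee_pos: [0.6484, -0.2917, 0.0147]
tcp_rot: [0.381, -0.595, 0.596, -0.382]
contact_force: [-0.5, -0.2, -0.0]
gripper_width: 0.0641
```

Emit:
{"api": "play_rows", "payload": {
  "linear": [
    [0, 0, 0],
    [0, 0, 0],
    [0, 0, 0],
    [0, 0, 0],
    [0, 0, 0],
    [0, 0, 0],
    [0, 0, 0]
  ],
  "twist": [
    [0, 0, 0],
    [0, 0, 0],
    [0, 0, 0],
    [0, 0, 0],
    [0, 0, 0],
    [0, 0, 0],
    [0, 0, 0]
  ],
  "hand": 0
}}

```text
t: 46.0
ee_pos: [0.6482, -0.2916, 0.0145]
tcp_rot: [0.381, -0.595, 0.596, -0.382]
contact_force: [-0.7, -0.3, 6.4]
gripper_width: 0.0428
```

Emit:
{"api": "play_rows", "payload": {
  "linear": [
    [0, -1, 0],
    [0, -3, 0],
    [0, -3, 0],
    [0, -3, 0],
    [0, -3, 0],
    [0, -3, 0],
    [0, -1, 0],
    [0, 0, 0]
  ],
  "twist": [
    [0, 0, 0],
    [0, 0, 0],
    [0, 0, 0],
    [0, 0, 0],
    [0, 0, 0],
    [0, 0, 0],
    [0, 0, 0],
    [0, 0, 0]
  ]
}}

```text
t: 46.8
ee_pos: [0.6482, -0.2917, 0.1849]
tcp_rot: [0.381, -0.595, 0.596, -0.382]
contact_force: [0.3, -1.0, -2.9]
gripper_width: 0.0425
```

```bash
python3 - <<'E'
from h import *
go(.4060,.32,.18,94.6)
E
```

```text
t 46.8 pos [ 0.6482 -0.2917  0.1849] yaw -114.7 tiltcheck -1.0 j [ 0.3   0.59  0.08  1.42 -0.05  1.13 -1.61] F [ 0.3 -1.  -2.9] w 0.0425
-> twist y total -0.5116 rad ; then shift x -62.92 cm, z -19.23 cm ; y(down) 0.49 cm; len 65.8
```

Emit:
{"api": "play_rows", "payload": {
  "linear": [
    [0, 0, 0],
    [0, 0, 0],
    [0, 0, 0],
    [0, 0, 0],
    [-1.8, 0, -0.55],
    [-3.4, 0, -1.04],
    [-3.4, 0, -1.04],
    [-3.4, 0, -1.04],
    [-3.4, 0, -1.04],
    [-3.4, 0, -1.04],
    [-3.4, 0, -1.04],
    [-3.4, 0, -1.04],
    [-3.4, 0, -1.04],
    [-3.4, 0, -1.04],
    [-3.4, 0, -1.04],
    [-3.4, 0, -1.04],
    [-3.4, 0, -1.04],
    [-3.4, 0, -1.04],
    [-3.4, 0, -1.04],
    [-3.4, 0, -1.04]
  ],
  "twist": [
    [0, -0.128, 0],
    [0, -0.128, 0],
    [0, -0.128, 0],
    [0, -0.128, 0],
    [0, 0, 0],
    [0, 0, 0],
    [0, 0, 0],
    [0, 0, 0],
    [0, 0, 0],
    [0, 0, 0],
    [0, 0, 0],
    [0, 0, 0],
    [0, 0, 0],
    [0, 0, 0],
    [0, 0, 0],
    [0, 0, 0],
    [0, 0, 0],
    [0, 0, 0],
    [0, 0, 0],
    [0, 0, 0]
  ]
}}

```text
t: 48.8
ee_pos: [0.4422, 0.2225, 0.1815]
tcp_rot: [0.521, -0.48, 0.479, -0.519]
contact_force: [0.2, 0.6, -1.4]
gripper_width: 0.0428
```

Emit:
{"api": "play_rows", "payload": {
  "linear": [
    [-3.4, 0, -1.04],
    [-3.4, 0, -1.04],
    [-2.8, 0, -1.04],
    [0, 0, 0],
    [0, 2, 0],
    [0, 3, 0],
    [0, 0, 0],
    [0, 0, 0],
    [0, 0, 0]
  ],
  "twist": [
    [0, 0, 0],
    [0, 0, 0],
    [0, 0, 0],
    [0, 0, 0],
    [0, 0, 0],
    [0, 0, 0],
    [0, 0, 0],
    [0, 0, 0],
    [0, 0, 0]
  ]
}}

```text
t: 49.7
ee_pos: [0.4056, 0.3151, 0.134]
tcp_rot: [-0.519, 0.479, -0.479, 0.52]
contact_force: [0.2, 0.5, -1.9]
gripper_width: 0.0429
```

```bash
python3 - <<'E'
from h import *
go(.4060,.32,.0197,94.6)
E
```

```text
t 49.7 pos [0.4056 0.3151 0.134 ] yaw -85.4 tiltcheck -1.0 j [-0.51  0.35 -0.3   1.95  0.14  0.85 -2.37] F [ 0.2  0.5 -1.9] w 0.0429
-> twist y total 0.0002 rad ; then shift x -0.48 cm, z 0.08 cm ; y(down) 11.43 cm; len 0.5
```

Emit:
{"api": "play_rows", "payload": {
  "linear": [
    [-0.4, 2, 0],
    [0, 3, 0],
    [0, 3, 0],
    [0, 2, 0],
    [0, 0.8, 0],
    [0, 0.4, 0],
    [0, 0.25, 0],
    [0, 0, 0],
    [0, 0, 0]
  ],
  "twist": [
    [0, 0, 0],
    [0, 0, 0],
    [0, 0, 0],
    [0, 0, 0],
    [0, 0, 0],
    [0, 0, 0],
    [0, 0, 0],
    [0, 0, 0],
    [0, 0, 0]
  ]
}}

```text
t: 50.6
ee_pos: [0.4054, 0.3195, 0.0197]
tcp_rot: [-0.519, 0.479, -0.48, 0.52]
contact_force: [0.7, -0.2, -2.7]
gripper_width: 0.0428
```

Emit:
{"api": "play_rows", "payload": {
  "linear": [
    [0, 0, 0],
    [0, 0, 0],
    [0, 0, 0],
    [0, 0, 0],
    [0, 0, 0],
    [0, -1, 0],
    [0, -3, 0],
    [0, -3, 0],
    [0, -3, 0],
    [0, -3, 0],
    [0, -3, 0]
  ],
  "twist": [
    [0, 0, 0],
    [0, 0, 0],
    [0, 0, 0],
    [0, 0, 0],
    [0, 0, 0],
    [0, 0, 0],
    [0, 0, 0],
    [0, 0, 0],
    [0, 0, 0],
    [0, 0, 0],
    [0, 0, 0]
  ],
  "hand": 75
}}

```text
t: 51.7
ee_pos: [0.4046, 0.3189, 0.1808]
tcp_rot: [-0.52, 0.479, -0.479, 0.52]
contact_force: [0.2, 0.9, -0.3]
gripper_width: 0.0637
```

```bash
python3 - <<'E'
from h import *
s=avg("side",3);t=avg("top",4);cv2.imwrite("pics/topH.png",t);cv2.imwrite("pics/sideH.png",s)
cv2.imwrite("pics/i.png",cv2.resize(s,(768,576)))
cv2.imwrite("pics/i2.png",np.hstack([cv2.resize(t[100:260,100:300],(750,600))]))
E
```

```text
(no output)
```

View pics/i.png

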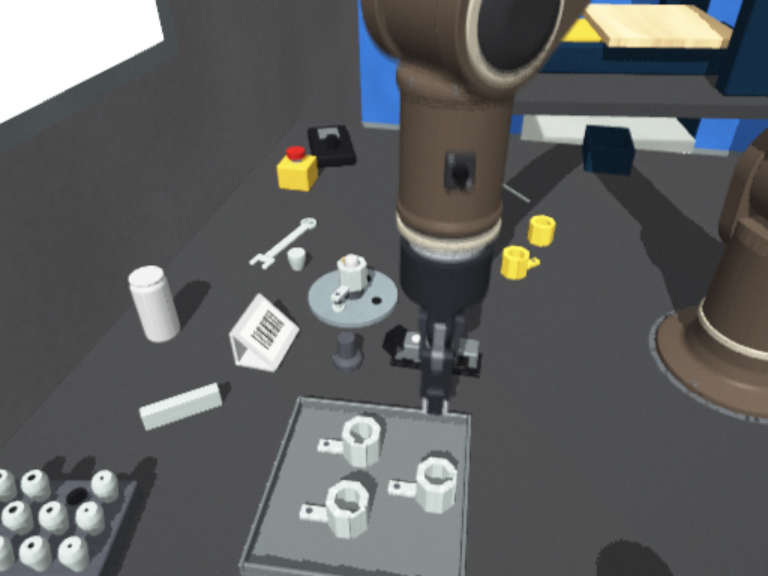

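View pics/i2.png

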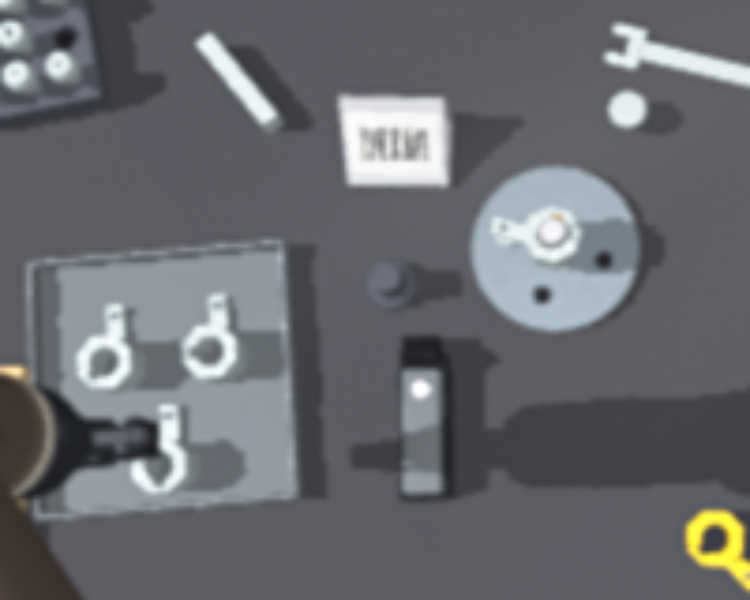

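All three spares stand in the tray, hub_a sits on the shaft with its arm over the sensor. Now the scanner and label.

```bash
python3 - <<'E'
from h import *
t=cv2.imread("pics/topA.png");s=cv2.imread("pics/sideA.png")
cx,cy=.44,.095
R=rect("top",t,cx,cy,.038,.12,2500);S=rect("side",s,cx,cy,.038,.12,2500)
g=cv2.cvtColor(R,cv2.COLOR_BGR2GRAY);
for n,P in(("top",R),("side",S)):
    h=cv2.cvtColor(P,cv2.COLOR_BGR2HSV);m=(h[...,2]>118).astype(np.uint8)
    nn,l,st,c=cv2.connectedComponentsWithStats(m)
    for k in range(1,nn):
        if st[k,4]>6000:
            q=np.column_stack(np.nonzero(l==k))[:,::-1].astype(np.float32)
            r=cv2.minAreaRect(q);print(n,st[k],"size mm",np.array(r[1])/2.5,"ang",r[2],"ctr",cx+.12-r[0][1]/2500,cy+.12-r[0][0]/2500)
cv2.imwrite("pics/j.png",cv2.resize(np.hstack([R,S]),(800,400)))
# label bars
L=rect("top",t,.69,.115,.037,.06,4000);L2=rect("side",s,.69,.115,.037,.06,4000)
cv2.imwrite("pics/k.png",cv2.resize(np.hstack([L,L2]),(800,400)))
print(proj("top",[[.69,.115,.037]]),proj("side",[[.69,.115,.037]]))
E
```

```text
top [  414     0   186   121 15687] size mm [48. 74.] ang 90.0 ctr 0.536 0.012399999999999994
top [   0   43   31  430 6943] size mm [ 12.  171.6] ang 0.0 ctr 0.4570000000000001 0.209
top [  255   200    83   263 20315] size mm [104.8969  32.1259] ang 88.98602294921875 ctr 0.42774077148437506 0.09704674072265625
side [  306     0   294   128 29363] size mm [117.2  50.8] ang 0.0 ctr 0.5346000030517579 0.034000024414062496
side [  183   190   150   274 28311] size mm [109.9811  58.5886] ang 89.12532043457031 ctr 0.4294446044921876 0.1120785400390625
[[206.5157 135.7371]] [[175.5882 216.8682]]
```

View pics/j.png

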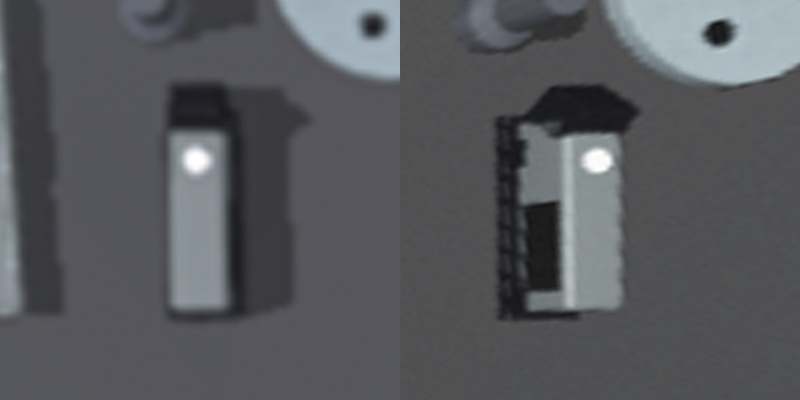

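View pics/k.png

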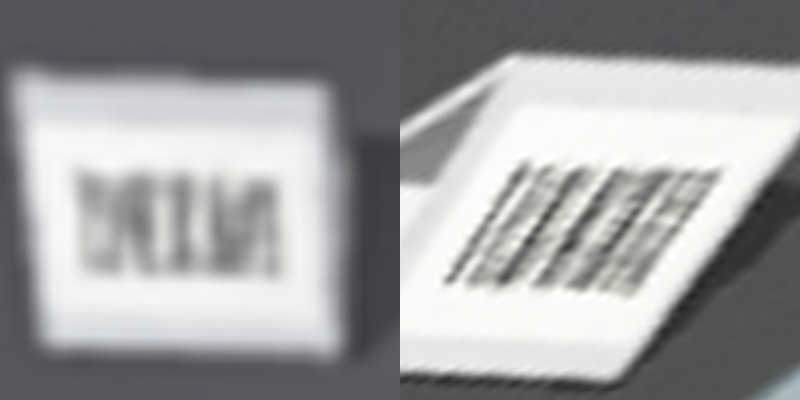

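```bash
python3 - <<'E'
from h import *
go(.4345,.0947,.10,-89)
E
```

```text
t 52.0 pos [0.4043 0.3185 0.178 ] yaw -85.4 tiltcheck -1.0 j [-0.5   0.3  -0.31  1.91  0.11  0.95 -2.36] F [ 0.6 -0.4  0.1] w 0.0641
-> twist y total 0.0634 rad ; then shift x 22.43 cm, z 2.63 cm ; y(down) 7.80 cm; len 22.6
```

Emit:
{"api": "play_rows", "payload": {
  "linear": [
    [1.4, 0, 0.16],
    [3.5, 0, 0.41],
    [3.5, 0, 0.41],
    [3.5, 0, 0.41],
    [3.5, 0, 0.41],
    [3.5, 0, 0.41],
    [3.5, 0, 0.41],
    [0, 1, 0],
    [0, 3, 0],
    [0, 3, 0],
    [0, 0.8, 0],
    [0, 0, 0],
    [0, 0, 0],
    [0, 0, 0]
  ],
  "twist": [
    [0, 0.063, 0],
    [0, 0, 0],
    [0, 0, 0],
    [0, 0, 0],
    [0, 0, 0],
    [0, 0, 0],
    [0, 0, 0],
    [0, 0, 0],
    [0, 0, 0],
    [0, 0, 0],
    [0, 0, 0],
    [0, 0, 0],
    [0, 0, 0],
    [0, 0, 0]
  ],
  "hand": 65
}}

```text
t: 53.45
ee_pos: [0.4366, 0.0961, 0.1018]
tcp_rot: [-0.504, 0.495, -0.496, 0.505]
contact_force: [0.1, 0.3, -0.6]
gripper_width: 0.0555
```

```bash
python3 - <<'E'
from h import *
go(.4345,.0947,.012,-89)
s=avg("side",2)
cv2.imwrite("pics/l.png",cv2.resize(s[140:290,200:350],(600,600),interpolation=cv2.INTER_CUBIC))
E
```

```text
t 53.5 pos [0.4366 0.0961 0.1018] yaw -89.0 tiltcheck -1.0 j [-0.17  0.29 -0.18  2.14  0.08  0.71 -1.96] F [ 0.1  0.3 -0.6] w 0.0555
-> twist y total 0.0006 rad ; then shift x 0.14 cm, z -0.22 cm ; y(down) 8.98 cm; len 0.3
```

View pics/l.png

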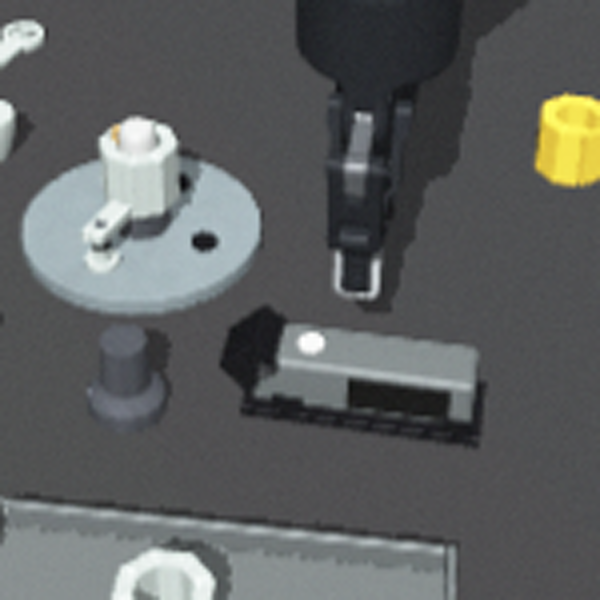

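```bash
python3 - <<'E'
from h import *
P=np.array([[.4366,.0961,.105],[.4345,.0947,.038],[.3745,.1117,.038],[.3745,.0777,.038],[.3745,.1117,.006],[.4945,.1117,.038],[.4945,.0777,.038]])
print((proj("side",P)-[200,140])*4)
E
```

```text
[[363.811  250.4737]
 [362.8921 346.0532]
 [471.6058 383.719 ]
 [477.6183 340.6266]
 [466.6728 427.1179]
 [247.3058 351.5205]
 [260.0957 310.4375]]
```

Emit:
{"api": "play_rows", "payload": {
  "linear": [
    [0.14, 2, -0.22],
    [0, 3, 0],
    [0, 2, 0],
    [0, 1, 0],
    [0, 0.6, 0],
    [0, 0.3, 0],
    [0, 0, 0],
    [0, 0, 0]
  ],
  "twist": [
    [0, 0, 0],
    [0, 0, 0],
    [0, 0, 0],
    [0, 0, 0],
    [0, 0, 0],
    [0, 0, 0],
    [0, 0, 0],
    [0, 0, 0]
  ]
}}

```text
t: 54.35
ee_pos: [0.4342, 0.0944, 0.0124]
tcp_rot: [-0.504, 0.495, -0.496, 0.505]
contact_force: [0.3, 0.0, 0.8]
gripper_width: 0.0551
```

Emit:
{"api": "play_rows", "payload": {
  "linear": [
    [0, 0, 0],
    [0, 0, 0],
    [0, 0, 0],
    [0, 0, 0],
    [0, 0, 0],
    [0, 0, 0],
    [0, 0, 0]
  ],
  "twist": [
    [0, 0, 0],
    [0, 0, 0],
    [0, 0, 0],
    [0, 0, 0],
    [0, 0, 0],
    [0, 0, 0],
    [0, 0, 0]
  ],
  "hand": 0
}}

```text
t: 55.05
ee_pos: [0.4342, 0.0943, 0.0125]
tcp_rot: [-0.504, 0.495, -0.496, 0.505]
contact_force: [-1.5, -0.2, 7.3]
gripper_width: 0.0334
```

```bash
python3 - <<'E'
from h import *
go(.4345,.0947,.012,-89)
E
```

```text
t 55.0 pos [0.4342 0.0943 0.0125] yaw -89.0 tiltcheck -1.0 j [-0.2   0.46 -0.15  2.2   0.14  0.49 -2.01] F [-1.5 -0.2  7.3] w 0.0334
-> twist y total 0.0002 rad ; then shift x -0.03 cm, z 0.04 cm ; y(down) 0.05 cm; len 0.0
```

Emit:
{"api": "play_rows", "payload": {
  "linear": [
    [0, -1, 0],
    [0, -2.5, 0],
    [0, -2.5, 0],
    [0, -2.5, 0],
    [0, -1.5, 0],
    [0, 0, 0],
    [0, 0, 0]
  ],
  "twist": [
    [0, 0, 0],
    [0, 0, 0],
    [0, 0, 0],
    [0, 0, 0],
    [0, 0, 0],
    [0, 0, 0],
    [0, 0, 0]
  ]
}}

```text
t: 55.75
ee_pos: [0.4336, 0.0941, 0.1119]
tcp_rot: [-0.504, 0.495, -0.496, 0.505]
contact_force: [-0.1, -0.0, -2.0]
gripper_width: 0.0329
```

```bash
python3 - <<'E'
from h import *
go(.5549,.1234,.0867,-92)
E
```

```text
t 55.8 pos [0.4336 0.0941 0.1119] yaw -89.0 tiltcheck -1.0 j [-0.16  0.27 -0.19  2.14  0.07  0.74 -1.95] F [-0.1 -0.  -2. ] w 0.0329
-> twist y total 0.0526 rad ; then shift x -3.35 cm, z 12.02 cm ; y(down) 2.52 cm; len 12.5
```

Emit:
{"api": "play_rows", "payload": {
  "linear": [
    [-0.3, 0, 1],
    [-0.6, 0, 2.2],
    [-0.7, 0, 2.5],
    [-0.7, 0, 2.5],
    [-0.6, 0, 2.3],
    [-0.45, 0, 1.5],
    [0, 0.8, 0],
    [0, 1, 0],
    [0, 0.6, 0],
    [0, 0.1, 0],
    [0, 0, 0],
    [0, 0, 0],
    [0, 0, 0]
  ],
  "twist": [
    [0, 0.052, 0],
    [0, 0, 0],
    [0, 0, 0],
    [0, 0, 0],
    [0, 0, 0],
    [0, 0, 0],
    [0, 0, 0],
    [0, 0, 0],
    [0, 0, 0],
    [0, 0, 0],
    [0, 0, 0],
    [0, 0, 0],
    [0, 0, 0]
  ]
}}

```text
t: 57.05
ee_pos: [0.5548, 0.1242, 0.0873]
tcp_rot: [0.491, -0.508, 0.509, -0.492]
contact_force: [-0.5, -0.1, -1.2]
gripper_width: 0.0332
```

```bash
python3 - <<'E'
from h import *
go(.5549,.1234,.0867,-92)
s=avg("side",2)
cv2.imwrite("pics/m.png",cv2.resize(s[150:270,140:290],(750,600),interpolation=cv2.INTER_CUBIC))
E
```

```text
t 57.0 pos [0.5548 0.1242 0.0873] yaw -92.0 tiltcheck -1.0 j [-0.19  0.49 -0.15  1.87  0.1   0.79 -2.  ] F [-0.5 -0.1 -1.2] w 0.0332
-> twist y total 0.0007 rad ; then shift x 0.08 cm, z 0.01 cm ; y(down) 0.06 cm; len 0.1
```

View pics/m.png

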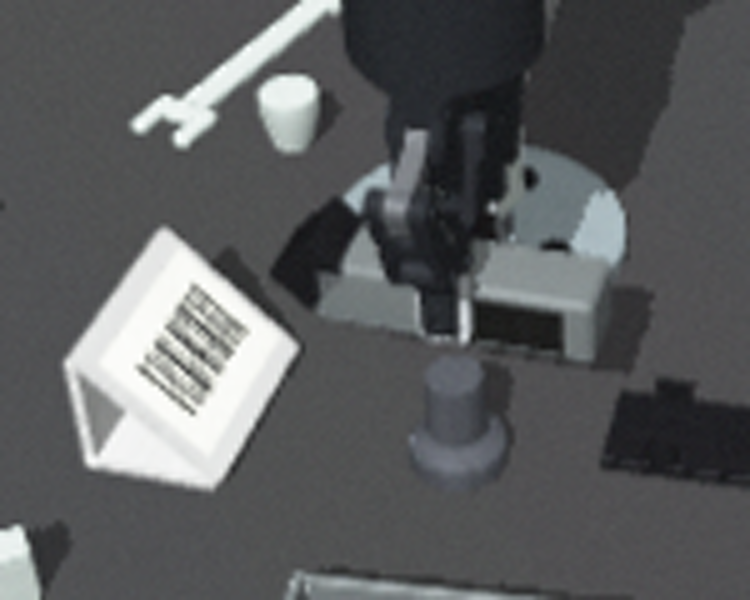

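Emit:
{"api": "play_rows", "payload": {
  "linear": [
    [0, 0, 0],
    [0, 0, 0],
    [0, 0, 0],
    [0, 0, 0],
    [0, 0, 0],
    [0, 0, 0],
    [0, 0, 0],
    [0, 0, 0],
    [0, 0, 0],
    [0, 0, 0],
    [0, 0, 0],
    [0, 0, 0],
    [0, 0, 0],
    [0, 0, 0],
    [0, 0, 0],
    [0, 0, 0],
    [0, 0, 0],
    [0, 0, 0],
    [0, 0, 0],
    [0, 0, 0]
  ],
  "twist": [
    [0, 0, 0],
    [0, 0, 0],
    [0, 0, 0],
    [0, 0, 0],
    [0, 0, 0],
    [0, 0, 0],
    [0, 0, 0],
    [0, 0, 0],
    [0, 0, 0],
    [0, 0, 0],
    [0, 0, 0],
    [0, 0, 0],
    [0, 0, 0],
    [0, 0, 0],
    [0, 0, 0],
    [0, 0, 0],
    [0, 0, 0],
    [0, 0, 0],
    [0, 0, 0],
    [0, 0, 0]
  ]
}}

```text
t: 59.15
ee_pos: [0.5546, 0.1241, 0.0868]
tcp_rot: [-0.491, 0.508, -0.508, 0.491]
contact_force: [0.2, 0.3, -1.6]
gripper_width: 0.0331
```

```bash
python3 - <<'E'
from h import *
s=avg("side",2)
# check aim: bar position in side view against prediction, and top of bar
import math
p=state()[0]["ee_pos"];y=math.radians(-2)
B=lambda a,b,c:[p[0]+a*math.cos(y)-b*math.sin(y),p[1]+a*math.sin(y)+b*math.cos(y),p[2]-.0125+.006+c]
P=np.array([B(-.06,.017,.032),B(-.06,.017,0),B(-.06,-.017,.032),B(.0706,0,.0134),B(.1272,0,-.0432)])
print((proj("side",P)-[140,150])*5, P[-1]);go(.4342,.0943,.11,-89)
E
```

```text
[[590.1239 303.4061]
 [590.7983 364.0237]
 [610.9661 250.9061]
 [299.1632 263.5638]
 [191.4528 343.6143]] [0.6817 0.1197 0.0371]
t 59.2 pos [0.5546 0.1241 0.0868] yaw -92.0 tiltcheck -1.0 j [-0.19  0.49 -0.15  1.87  0.1   0.79 -2.  ] F [ 0.9 -0.3 -1.9] w 0.033
-> twist y total -0.0516 rad ; then shift x 2.77 cm, z -12.09 cm ; y(down) -2.32 cm; len 12.4
```

Aim point projects to (191,344), bar-code centre is seen at about (193,347): on target, held about 2 s. Returning the scanner.

Emit:
{"api": "play_rows", "payload": {
  "linear": [
    [0, -1, 0],
    [0, -1.5, 0],
    [0, 0, 0],
    [0.3, 0, -1],
    [0.55, 0, -2.4],
    [0.55, 0, -2.5],
    [0.55, 0, -2.5],
    [0.52, 0, -2.3],
    [0.3, 0, -1.4],
    [0, 0, 0],
    [0, 0, 0],
    [0, 0, 0],
    [0, 0, 0]
  ],
  "twist": [
    [0, 0, 0],
    [0, 0, 0],
    [0, -0.0515, 0],
    [0, 0, 0],
    [0, 0, 0],
    [0, 0, 0],
    [0, 0, 0],
    [0, 0, 0],
    [0, 0, 0],
    [0, 0, 0],
    [0, 0, 0],
    [0, 0, 0],
    [0, 0, 0]
  ]
}}

```text
t: 60.55
ee_pos: [0.4347, 0.0946, 0.1118]
tcp_rot: [-0.504, 0.496, -0.496, 0.504]
contact_force: [0.8, -0.5, -2.4]
gripper_width: 0.0331
```

```bash
python3 - <<'E'
from h import *
go(.4342,.0943,.0135,-89)
E
```

```text
t 60.5 pos [0.4347 0.0946 0.1118] yaw -89.0 tiltcheck -1.0 j [-0.16  0.27 -0.19  2.13  0.08  0.74 -1.95] F [ 0.8 -0.5 -2.4] w 0.0331
-> twist y total -0.0004 rad ; then shift x 0.03 cm, z -0.05 cm ; y(down) 9.83 cm; len 0.1
```

Emit:
{"api": "play_rows", "payload": {
  "linear": [
    [0.03, 1.5, -0.05],
    [0, 2.5, 0],
    [0, 2.5, 0],
    [0, 1, 0],
    [0, 0.8, 0],
    [0, 0.5, 0],
    [0, 0.5, 0],
    [0, 0.4, 0],
    [0, 0, 0],
    [0, 0, 0]
  ],
  "twist": [
    [0, 0, 0],
    [0, 0, 0],
    [0, 0, 0],
    [0, 0, 0],
    [0, 0, 0],
    [0, 0, 0],
    [0, 0, 0],
    [0, 0, 0],
    [0, 0, 0],
    [0, 0, 0]
  ]
}}

```text
t: 61.55
ee_pos: [0.4339, 0.0941, 0.0151]
tcp_rot: [-0.504, 0.496, -0.496, 0.504]
contact_force: [-0.0, 0.2, -1.5]
gripper_width: 0.0329
```

Emit:
{"api": "play_rows", "payload": {
  "linear": [
    [0, 0.2, 0],
    [0, 0.1, 0],
    [0, 0, 0],
    [0, 0, 0]
  ],
  "twist": [
    [0, 0, 0],
    [0, 0, 0],
    [0, 0, 0],
    [0, 0, 0]
  ]
}}

```text
t: 61.95
ee_pos: [0.4339, 0.0941, 0.0125]
tcp_rot: [-0.504, 0.495, -0.496, 0.505]
contact_force: [-2.3, -0.4, 9.1]
gripper_width: 0.0329
```

Emit:
{"api": "play_rows", "payload": {
  "linear": [
    [0, 0, 0],
    [0, 0, 0],
    [0, 0, 0],
    [0, 0, 0],
    [0, 0, 0],
    [0, -1, 0],
    [0, -3, 0],
    [0, -3, 0],
    [0, -3, 0],
    [0, -3, 0],
    [0, -3, 0]
  ],
  "twist": [
    [0, 0, 0],
    [0, 0, 0],
    [0, 0, 0],
    [0, 0, 0],
    [0, 0, 0],
    [0, 0, 0],
    [0, 0, 0],
    [0, 0, 0],
    [0, 0, 0],
    [0, 0, 0],
    [0, 0, 0]
  ],
  "hand": 65
}}

```text
t: 63.05
ee_pos: [0.4333, 0.094, 0.1738]
tcp_rot: [-0.504, 0.496, -0.496, 0.504]
contact_force: [0.8, -0.5, -0.4]
gripper_width: 0.056
```

Emit:
{"api": "play_rows", "payload": {
  "linear": [
    [2, -1, 0],
    [4, -1, -0.5],
    [4, -1, -0.5],
    [4, -1, -0.5],
    [4, 0, -0.5],
    [4, 0, -0.5],
    [4, 0, -0.5],
    [4, 0, -0.5],
    [4, 0, -0.5],
    [4, 0, -0.5],
    [0, 0, 0],
    [0, 0, 0]
  ],
  "twist": [
    [0, 0, 0],
    [0, 0, 0],
    [0, 0, 0],
    [0, 0, 0],
    [0, 0, 0],
    [0, 0, 0],
    [0, 0, 0],
    [0, 0, 0],
    [0, 0, 0],
    [0, 0, 0],
    [0, 0, 0],
    [0, 0, 0]
  ]
}}

```text
t: 64.25
ee_pos: [0.3947, -0.287, 0.2121]
tcp_rot: [-0.504, 0.496, -0.496, 0.504]
contact_force: [-0.0, 0.6, -0.5]
gripper_width: 0.0555
```

```bash
python3 - <<'E'
from h import *
s=avg("side",3);t=avg("top",3);cv2.imwrite("pics/topZ.png",t);cv2.imwrite("pics/sideZ.png",s)
cv2.imwrite("pics/n.png",cv2.resize(s,(768,576)))
cv2.imwrite("pics/n2.png",cv2.resize(t[70:310,60:380],(800,600),interpolation=cv2.INTER_CUBIC))
a=cv2.imread("pics/topA.png");cx,cy=.44,.095
for n,im in(("A",a),("Z",t)):
    R=rect("top",im,cx,cy,.038,.12,2500);m=(R[...,2]>105).astype(np.uint8)
    nn,l,st,c=cv2.connectedComponentsWithStats(m[150:500,200:400])
    k=1+np.argmax(st[1:,4]);q=np.column_stack(np.nonzero(l==k))[:,::-1].astype(np.float32)
    print(n,st[k],cv2.minAreaRect(q))
E
```

```text
A [   55    50    83   263 20629] ((95.11640930175781, 180.79197692871094), (262.38800048828125, 80.9189453125), 89.2115707397461)
Z [   58    50    84   264 20390] ((98.9073715209961, 181.22091674804688), (263.2752685546875, 80.25081634521484), 88.99491119384766)
```

View pics/n.png

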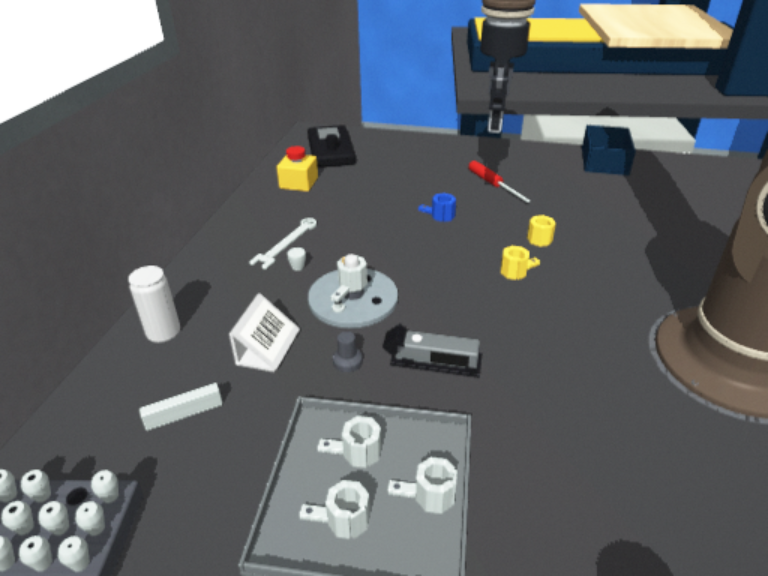

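View pics/n2.png

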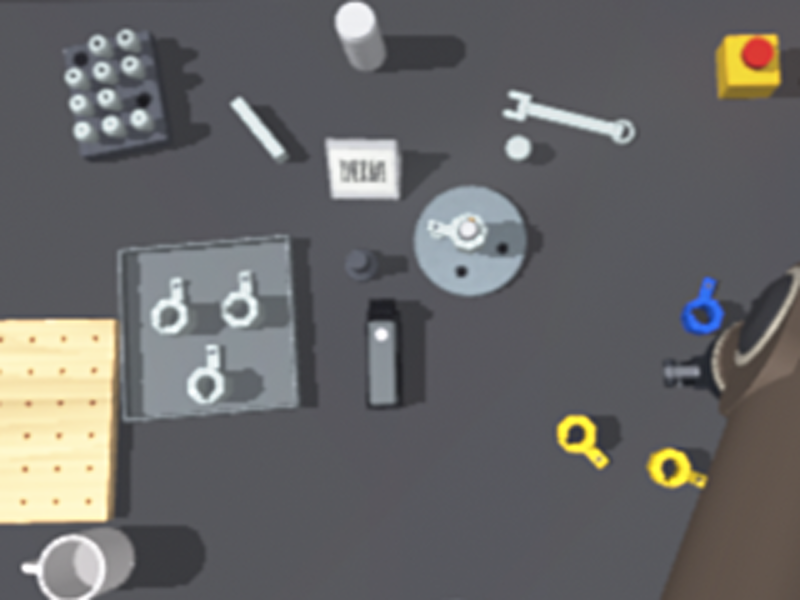

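Both views show hub_a home with its arm over the sensor, three spares upright in the tray, and the scanner back within about 1.5 mm of its start. The bystanders have not moved.

```bash
python3 - <<'E'
from bench import *
print(sign_off())
E
```

```text
the job is handed in; nothing more can be done
None
```

I put hub_a on the shaft, scanned the label and returned the scanner to its cradle. Hubs b, c and e are in the tray, and I handed the job in at about 65 s; hub_d was not on the bench. The sensor sits 90° from the key, so the right hub is the one with its keyway 270° from the arm, which is hub_a.

- **Hub on the shaft:** it is fully home; the gripper height puts its underside at about 34 mm. Both views show its arm over the sensor.
- **Scan:** I held the scanner still for about 2 s. The calculated aim point fell on the middle of the bars in the side picture.
- **End state:** the scanner is within about 1.5 mm of where it started. The three spares stand upright in the tray, the bystanders look unmoved in the last pictures, and I saw no knocked hub.
- **Disagreement:** the two cameras differed by about 3–4 mm in y at the stand. I estimated the top camera's offset by regripping hub_a. The hub then slid on with only a few newtons of side force.

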